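# Cure the seam of a splash guard

## Task

Set up for light-curing: first hang every amber screen astride the rail, to shade the bottles behind it. Then hold the square on the guard's base plate with its back pressed flush against the long side of the folded white upright to check that it stands square, and stand the square back on the bench clear of the guard. Then take the pen from its dock and run its tip slowly, no faster than about 2 cm a second, close along the inner foot of the upright, from the free end of the long side round the bend to the free end of the short side, and put the pen back in its dock; leave the bottles behind the rail standing.

Things in the scene. Friction and masses are not known exactly. Their poses are not given: they have to be found in the camera images.
- rail: stainless bench rail on two posts, fixed: a straight round horizontal bar 14 mm thick, 360 mm long between the posts, along the rail's own y; bar axis 165 mm above the bench. Origin: on the bench under the middle of the bar. A screen that hangs on the bar has its foot about 57 mm above the bench
- screen_a: amber bent-sheet screen like an little tent with flared skirts, standing on them; 122 mm high, ridge 85 mm long along own y, sheet 3.6 mm, 100 g. Straight upper part (62 to 102 mm up) 40 mm across own x outside: pinch it there from above; above that two slopes fold to a 90-degree ridge; foot 76 mm across. Origin: middle of its foot line. One to three of the three are there
- screen_b: amber bent-sheet screen like an little tent with flared skirts, standing on them; 122 mm high, ridge 85 mm long along own y, sheet 3.6 mm, 100 g. Straight upper part (62 to 102 mm up) 40 mm across own x outside: pinch it there from above; above that two slopes fold to a 90-degree ridge; foot 76 mm across. Origin: middle of its foot line. One to three of the three are there
- screen_c: amber bent-sheet screen like an little tent with flared skirts, standing on them; 122 mm high, ridge 85 mm long along own y, sheet 3.6 mm, 100 g. Straight upper part (62 to 102 mm up) 40 mm across own x outside: pinch it there from above; above that two slopes fold to a 90-degree ridge; foot 76 mm across. Origin: middle of its foot line. One to three of the three are there
- guard: half-made splash guard, loose on the bench, about 1.1 kg, on four 3 mm rubber feet: a grey base plate with one folded white upright (L-shaped from above) tacked on it along two edges, open on the other two sides. Origin: bench level about the plate's middle; own z up
- seam_0 (a point): point 0 of 8 on the path of the pen's tip along the inner foot of the upright: 5 mm off the upright, 4 mm over the base plate (near the free end of the long side: start here)
- seam_1 (a point): point 1 of 8 on the path of the pen's tip along the inner foot of the upright: 5 mm off the upright, 4 mm over the base plate (long side)
- seam_2 (a point): point 2 of 8 on the path of the pen's tip along the inner foot of the upright: 5 mm off the upright, 4 mm over the base plate (long side)
- seam_3 (a point): point 3 of 8 on the path of the pen's tip along the inner foot of the upright: 5 mm off the upright, 4 mm over the base plate (end of the long side, where the bend starts)
- seam_4 (a point): point 4 of 8 on the path of the pen's tip along the inner foot of the upright: 5 mm off the upright, 4 mm over the base plate (middle of the bend)
- seam_5 (a point): point 5 of 8 on the path of the pen's tip along the inner foot of the upright: 5 mm off the upright, 4 mm over the base plate (end of the bend)
- seam_6 (a point): point 6 of 8 on the path of the pen's tip along the inner foot of the upright: 5 mm off the upright, 4 mm over the base plate (short side)
- seam_7 (a point): point 7 of 8 on the path of the pen's tip along the inner foot of the upright: 5 mm off the upright, 4 mm over the base plate (near the free end of the short side: end here)
- square: aluminium flanged square on its foot, 260 g: foot 90 mm long (own x -90 to 0), 36 mm wide (own y), 12 mm high; leg 32 mm (own x -32 to 0) by 20 mm (own y), 92 mm high. Origin: underside, below the leg's flat back, which looks along own +x, flush with the foot's end. Grip the leg across own y, 55 mm up, 17 mm from its back. The foot rubs: bring the back to the upright before bearing down
- pen: light-cure pen, 175 mm long, 110 g, standing tip down in its dock; own z runs from the tip up. Origin: the tip's end (6 mm thick there). Steel nose 8 mm thick up to 66 mm, widening to 12 mm at 75 mm, then a black body 20 x 20 mm (sides along own x and y) from 75 to 175 mm; grip it about 140 mm up. It lights by itself out of the dock
- dock: pen dock, fixed: white square cup 35 x 35 mm outside, 112 mm high with a flared mouth above to 123 mm (47 mm wide), on a black foot 84 x 70 x 6 mm; square well 27 x 27 mm (sides along own x and y); two steel ledges along own y, 14 mm apart, with tops 84 mm above the bench carry the pen's body, whose tip then hangs 9 mm above the bench. Origin: bench level, middle of the well
- bottle_amber: small amber dropper bottle, 31 mm thick, 72 mm high, behind the rail; leave it standing. Origin: centre of its underside
- jar_blue: blue jar, 51 mm thick, 105 mm high, behind the rail; leave it standing. Origin: centre of its underside
- wash_bottle: white squeeze bottle, 43 mm thick, 125 mm high, behind the rail; leave it standing. Origin: centre of its underside
- guard_base: the guard's grey base plate, fixed part of the guard with the same origin and axes: 136 mm (own x, from -63 to +73) by 200 mm (own y) by 8 mm, upper face 11 mm above the bench
- guard_wall: the guard's white upright, fixed part of it, same origin and axes: 60 mm high, 5 mm thick, top 71 mm above the bench. Long side: inner face at own x = +60 mm, from own y = +96 to -60 mm; then a bend, inner radius 20 mm about own x = 40, y = -60 mm; then the short side, inner face at own y = -80 mm, from own x = +40 to -55 mm
Things that resemble listed ones, but are neither listed nor needed, are in the scene too. What is shaped like the dock but red is not meant.

How it is judged:
On the way, in this order (a step that is already met when the one before it is completed fails the run):
1. every screen that is there hangs astride the rail, let go (x of screen_a in the frame of rail between -0.02 and 0.02 m and y of screen_a in the frame of rail between -0.15 and 0.15 m and height (world z) of screen_a between 0.04 and 0.072 m and angle between each of screen_a, screen_b, screen_c's own z axis and vertical below 0.2 rad and angle between the y axis of each of screen_a, screen_b, screen_c and the y axis of rail, either way round below 0.3 rad and linear speed of each of screen_a, screen_b, screen_c below 0.03 m/s and contact force between each of screen_a, screen_b, screen_c and the fingers below 0.3 N and x of screen_b in the frame of rail between -0.02 and 0.02 m and y of screen_b in the frame of rail between -0.15 and 0.15 m and height (world z) of screen_b between 0.04 and 0.072 m and x of screen_c in the frame of rail between -0.02 and 0.02 m and y of screen_c in the frame of rail between -0.15 and 0.15 m and height (world z) of screen_c between 0.04 and 0.072 m), for 0.3 s.
2. the square is held with its foot on the base plate and its back against the long side of the upright, bearing on both with more than 1 N, flush within 2 degrees upright and 3.5 degrees sideways (contact force between square and the fingers above 1 N and contact force between square and guard_base above 1 N and contact force between square and guard_wall above 1 N and angle between the z axis of square and the z axis of guard, either way round below 0.035 rad and angle between the x axis of square and the x axis of guard, either way round below 0.06 rad and y of square in the frame of guard between -0.045 and 0.085 m and x of square in the frame of guard between 0.05 and 0.07 m), for 0.4 s.
3. with the square stood off the guard, the held pen tip is at the seam start, free end of the long side (within 8 mm for 0.4 s, within 20 degrees of upright) (distance between pen and seam_0 below 0.008 m and angle between pen's own z axis and vertical below 0.35 rad and contact force between pen and the fingers above 1 N and contact force between square and guard below 0.1 N and height (world z) of square below 0.006 m and angle between square's own z axis and vertical below 0.08 rad), for 0.4 s.
4. the held pen's tip passes the first third of the long side slowly (within 8 mm of the path point for 0.4 s, pen within 20 degrees of upright) (distance between pen and seam_1 below 0.008 m and angle between pen's own z axis and vertical below 0.35 rad and contact force between pen and the fingers above 1 N), for 0.4 s.
5. the held pen's tip passes the second third of the long side slowly (within 8 mm of the path point for 0.4 s, pen within 20 degrees of upright) (distance between pen and seam_2 below 0.008 m and angle between pen's own z axis and vertical below 0.35 rad and contact force between pen and the fingers above 1 N), for 0.4 s.
6. the held pen's tip passes the beginning of the bend slowly (within 8 mm of the path point for 0.4 s, pen within 20 degrees of upright) (distance between pen and seam_3 below 0.008 m and angle between pen's own z axis and vertical below 0.35 rad and contact force between pen and the fingers above 1 N), for 0.4 s.
7. the held pen's tip passes the middle of the bend slowly (within 8 mm of the path point for 0.4 s, pen within 20 degrees of upright) (distance between pen and seam_4 below 0.008 m and angle between pen's own z axis and vertical below 0.35 rad and contact force between pen and the fingers above 1 N), for 0.4 s.
8. the held pen's tip passes the end of the bend slowly (within 8 mm of the path point for 0.4 s, pen within 20 degrees of upright) (distance between pen and seam_5 below 0.008 m and angle between pen's own z axis and vertical below 0.35 rad and contact force between pen and the fingers above 1 N), for 0.4 s.
9. the held pen's tip passes the middle of the short side slowly (within 8 mm of the path point for 0.4 s, pen within 20 degrees of upright) (distance between pen and seam_6 below 0.008 m and angle between pen's own z axis and vertical below 0.35 rad and contact force between pen and the fingers above 1 N), for 0.4 s.
10. the held pen's tip passes the end of the seam at the free end of the short side slowly (within 8 mm of the path point for 0.4 s, pen within 20 degrees of upright) (distance between pen and seam_7 below 0.008 m and angle between pen's own z axis and vertical below 0.35 rad and contact force between pen and the fingers above 1 N), for 0.4 s.
At the end, for the whole second after the job is handed in: Every screen present hangs astride the rail, 30 mm clear of the ends and within 17 degrees of square to it; the square stands upright on the bench, not touching the guard; the pen is fully down in its dock (10 mm); the guard lies flat; all at rest (all of step 1 and contact force between square and guard below 0.1 N and height (world z) of square below 0.006 m and angle between square's own z axis and vertical below 0.08 rad and linear speed of each of square, pen, guard below 0.02 m/s and horizontal distance between pen and dock below 0.01 m and height (world z) of pen between 0.002 and 0.018 m and angle between pen's own z axis and vertical below 0.12 rad and height (world z) of guard below 0.005 m and angle between guard's own z axis and vertical below 0.05 rad).
It fails at once if the amber bottle behind the rail is knocked over (angle between bottle_amber's own z axis and vertical above 0.6 rad).
It fails at once if the blue jar behind the rail is knocked over (angle between jar_blue's own z axis and vertical above 0.6 rad).
It fails at once if the squeeze bottle behind the rail is knocked over (angle between wash_bottle's own z axis and vertical above 0.6 rad).
It fails at once if the guard is tipped up (angle between guard's own z axis and vertical above 0.3 rad).
Of screen_a, screen_b, screen_c only 1 to 3 are there at a start; the rules pass over those that are not, and their reading is None.
At some moment in a run one of screen_a, screen_b, screen_c, guard may be knocked a few centimetres aside while the robot is not near it.
Once in a run the grip may slacken for a moment while it holds something.
It also fails if it takes over 210 s, if anything falls off the work surface, if the arm or the gripper's body presses on something with over 40 N, if the wrist force passes 120 N, or if a joint passes its speed limit or range.

## Robot

A 6-joint arm with a two-finger parallel gripper is mounted at the origin on a cart in front of the work surface, level with it; the furniture and walls round the work are solid. World frame = base frame: x ahead of the robot, y to its left, z up, the work surface at z = 0. Lengths are in m, angles in rad, forces in N, time in s.
With the tool pointing down it reaches from about 0.35 to 0.975 m from the base axis. Payload 17.4 kg.
Tool frame: the origin (TCP) lies on the centre line of the jaws, within the pads' length; the fingertips stand 22 mm ahead of it and the grasp point (between the pads) lies 3 mm ahead of it; z points along the fingers, y is the line along which they close (so a half turn about z gives the same grasp; the last joint's range is limited). The gripper opens to 85 mm and grips with 20 to 120 N. Pads are 22 mm wide; open, the fingers measure 114 mm over their backs; the gripper's body (76 mm by 85 mm) begins 54 mm behind the grasp point. The pads swing forward as they close: fully open they stand 13 mm farther back than shut.
Start: joints at [-1.374, 0.116, 1.442, -0, 1.584, -0.038], TCP at [0.157, -0.656, 0.253] pointing down, gripper open.
Joint ranges: [-2.83, 2.83], [-0.83, 2.19], [0.07, 2.5], [-1.14, 4.28], [0.01, 3], [-2.97, 2.97]. Speed limits (rad/s): [1.89, 1.89, 2.22, 3.14, 3.14, 3.14].

## Interface

Orientations are given as a unit quaternion [w, x, y, z].
In Python, from bench import * gives the robot as it stands.
- The arm moves only by the shell command python3 -m jog 'ROWS'. ROWS is JSON, a list of rows, each an object with "xyz": the shift along the world's x, y, z in units of 25 mm (1.0 is 25 mm), a list of three; "delta_rot": the turn, a rotation vector about the world's x, y, z in units of 6 degrees (1.0 is 6 degrees), a list of three; "gripper": the closure, from -1 (fully open) to 1 (shut). In form: [{"xyz": [tx, ty, tz], "delta_rot": [ax, ay, az], "gripper": gripper}, ...]. A call has 1 to 5 rows; each row shifts and turns the commanded pose from where the row before left it; what a row does not reach is not made up. A row lasts 1/10 s, in which the tool goes at most 50 mm and 8.59 degrees, less where a joint would pass 70% of its speed; a pose out of reach is approached as far as the arm can. A call is refused whole if a number of a shift passes 1 or a number of a turn 1, either way. A call with a gripper value outside its range is refused whole. The fingers move at their own pace and stop on an object; the grip force is fixed at half the most. Time passes only in rows, so rows that do not move let the fingers close. It gives the time, the measured TCP pose, the force, the opening and the grip force at its end, in the units of the state.
- state(): the state, without advancing time (a new reading comes with each control period).
- grab_frame(name): name is "scene" or "top" or "wrist"; returns a dict with "img" (420x560x3 uint8, red, green, blue), "z_map" (420x560 float32, m along the optical axis (not along the pixel's ray), 0 where there is no reading), "K" (3x3 intrinsics, pixels), "view" (4x4, takes a point from world to camera coordinates). Camera axes: x right, y down, z forward; pixel columns grow to the right and rows downward; lengths in m; the calibration is good to about 2 mm. The wrist camera is an equidistant fisheye: a pixel r from the principal point sees the ray r / f radians off the axis. A picture is of the moment at which its call begins.
- sign_off(): hands the job in; it is judged then, once.
Trained networks look in the newest picture that a camera, given by its name, has taken for a name from the list of things; names that differ only in an ending like _2 or _b are one class to them, and where a whole thing is asked for, a point or a joint stands for the part that bears it (a point fixed in the world has none). Each returns a list of dicts, best first, with "confidence" (0 to 1); they miss things now and then, are a little off and sometimes report something else, mostly with a low value. They report only what shows in the picture. A call takes as long as a camera call. They do not tell look-alikes from the thing itself.
- search_frame(camera, query): "box" ([centre column, centre row, width, height] in pixels, round what is visible of it).
- silhouettes(camera, query): "pixels" (420x560 bool, what is visible of it) and "box" ([centre column, centre row, width, height] in pixels, round what is visible of it).
The state is a dict: "time": time; "joints": joint angles; "qd": joint speeds; "joint_torque": joint torques, N m; "position": TCP position; "ee_rot": TCP orientation; "wrist_force": force on the tool from outside, world axes, zero at the start; "moment": the same for the moment, N m; "grip_width": finger opening in m; "grip_force": force on a finger pad.
Only numpy, scipy, OpenCV 4.12 (cv2) and the standard library are available. Lean on these libraries where they do the work, as an engineer would, in place of code of your own. Each camera call takes 0.05 s, during which the arm holds its last target. There are 200 camera calls.

## Working session

There is one attempt and no reset: what is moved stays moved. The work goes in short steps, Python scripts to look and compute and a shell command to move; the robot and the scene stay as the last step left them, time stands still between calls to the robot, and variables do not carry over. Pictures are saved under pics/ and viewed, at most 16 in all, crops included, and the job is handed in when it is done.

```bash
mkdir -p pics; ls; cat > h.py <<'E'
from bench import *
import numpy as np, cv2
def world(f,mask=None):
    z=f["z_map"];K=f["K"];v,u=np.mgrid[0:z.shape[0],0:z.shape[1]]
    P=np.stack([(u-K[0,2])/K[0,0]*z,(v-K[1,2])/K[1,1]*z,z],-1)
    T=np.linalg.inv(f["view"]);W=P@T[:3,:3].T+T[:3,3]
    W[z<=0]=np.nan
    return W
def save(f,name,s=1.4,crop=None):
    im=f["img"][:,:,::-1]
    if crop: r0,r1,c0,c1=crop; im=im[r0:r1,c0:c1]
    cv2.imwrite("pics/"+name,cv2.resize(im,None,fx=s,fy=s,interpolation=cv2.INTER_CUBIC))
E
python3 - <<'E'
from h import *
for c in ["scene","top"]:
    f=grab_frame(c);save(f,c+"1.png");np.savez(c+".npz",**f)
    print(c,np.round(f["view"],3).tolist(),np.round(f["K"],1).tolist())
    for q in ["rail","screen_a","guard","square","pen","dock","bottle_amber","jar_blue","wash_bottle"]:
        for d in search_frame(c,q): print(c,q,np.round(d["confidence"],2),np.round(d["box"],0))
print(state())
E
```

```text
pics
scene [[-0.568, -0.823, -0.003, 0.074], [-0.429, 0.299, -0.852, 0.388], [0.702, -0.483, -0.523, 1.012], [0.0, 0.0, 0.0, 1.0]] [[529.6, 0.0, 277.9], [0.0, 529.6, 212.1], [0.0, 0.0, 1.0]]
scene rail 0.65 [171. 226. 111.  94.]
scene screen_a 0.97 [307. 213.  29.  50.]
scene screen_a 0.67 [200. 265.  50.  64.]
scene guard 0.74 [200. 264.  50.  69.]
scene square 0.58 [346. 239.  33.  43.]
scene pen 0.5 [292. 215.  15.  24.]
scene dock 0.96 [358. 198.  28.  49.]
scene dock 0.87 [427. 199.  30.  52.]
scene dock 0.71 [298. 246.  26.  53.]
scene dock 0.35 [292. 215.  16.  26.]
scene bottle_amber 0.69 [172. 220.  10.  27.]
scene bottle_amber 0.24 [199. 267.  48.  65.]
scene jar_blue 0.49 [123. 230.  19.  38.]
scene wash_bottle 0.88 [145. 220.  19.  43.]
top [[0.017, -1.0, 0.007, -0.347], [-0.99, -0.017, -0.138, 0.583], [0.138, -0.004, -0.99, 1.706], [0.0, 0.0, 0.0, 1.0]] [[519.0, 0.0, 283.7], [0.0, 519.0, 204.8], [0.0, 0.0, 1.0]]
top rail 0.75 [200. 186. 128.  28.]
top rail 0.17 [201. 228.  54.  35.]
top screen_a 0.83 [294. 221.  28.  28.]
top screen_a 0.7 [256. 223.  29.  32.]
top guard 
[... 352 characters left out ...]
 20.  24.]
{'time': 1.0, 'joints': array([-1.37379496e+00,  1.15971347e-01,  1.44156424e+00, -3.69546227e-06,
        1.58398446e+00, -3.77970689e-02]), 'qd': array([-0.00026632, -0.00075656,  0.00200815,  0.0017984 ,  0.00031782,
        0.00251233]), 'joint_torque': array([-3.39477365e-04, -7.31760120e+01, -6.32638764e+01, -9.51504944e-05,
        9.60537727e-04, -4.11236954e-05]), 'position': array([ 0.15703263, -0.65649903,  0.25334468]), 'ee_rot': array([3.63332667e-05, 9.93116625e-01, 1.17129701e-01, 1.04489179e-06]), 'wrist_force': array([-0.23646107, -0.10407857, -0.12710284]), 'moment': array([0.01420579, 0.011108  , 0.03734325]), 'grip_force': 0.0, 'grip_width': 0.0855836836186947}
```

View pics/scene1.png

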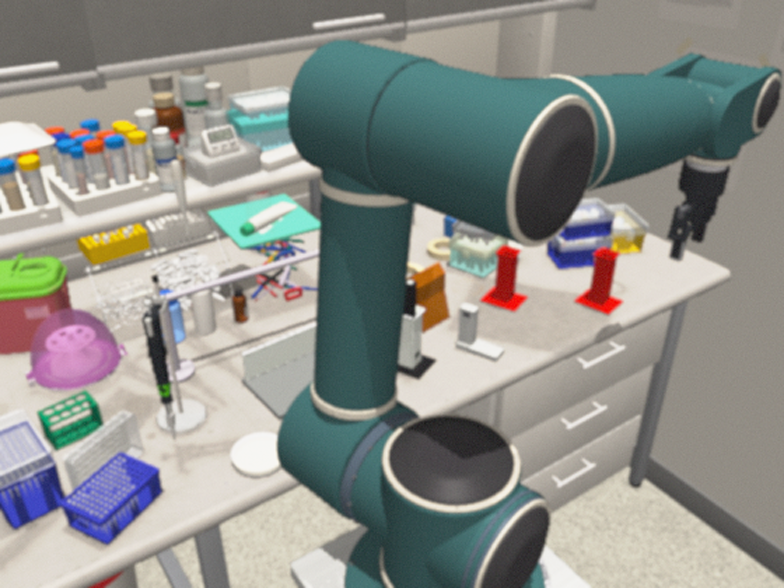

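View pics/top1.png

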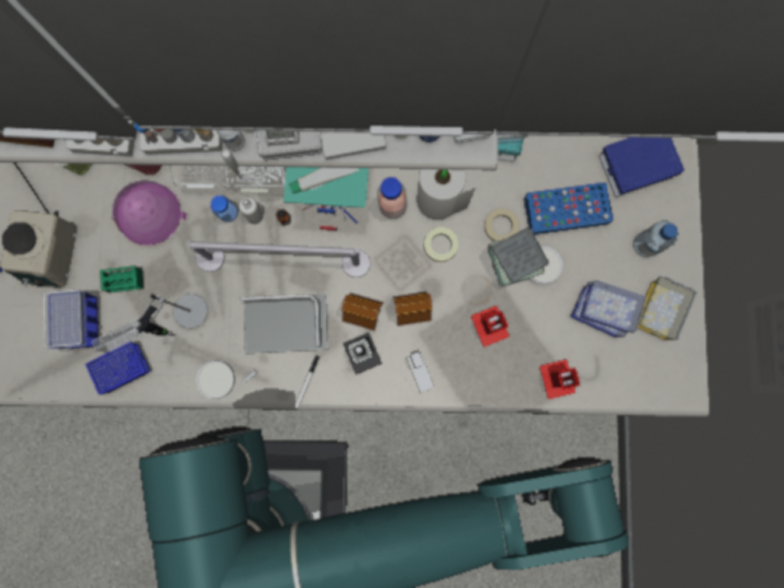

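Top view: two screens at (258,223) and (294,221), guard (203,231), white dock with pen (257,252), square (300,266), rail bar (143..257, ~180) and bottles behind at (159,149), (178,150), (203,156). Look-alikes: red docks (350,232), (401,271); a loose marker (220,272). No third screen is visible. Now measure.

```bash
python3 - <<'E'
from h import *
f=dict(np.load("top.npz"));W=world(f);im=f["img"].astype(int)
save(f,"topcrop.png",4,(140,285,130,320))
hsv=cv2.cvtColor(f["img"],cv2.COLOR_RGB2HSV)
def rep(n,m):
    p=W[m&np.isfinite(W[...,2])]
    r=cv2.minAreaRect((p[:,:2]*1000).astype(np.float32))
    print(n,len(p),"med",np.median(p,0).round(3),"zrange",np.percentile(p[:,2],[2,98]).round(3),"rect",np.round(r[0],0),np.round(r[1],0),round(r[2],1))
def box(c,r,w,h):
    m=np.zeros(im.shape[:2],bool);m[r-h//2:r+h//2+1,c-w//2:c+w//2+1]=1;return m
H=W[...,2]
amb=(hsv[...,0]<20)&(hsv[...,1]>130)
rep("scrL",box(258,223,34,36)&amb&(H>.03));rep("scrR",box(295,221,34,34)&amb&(H>.03))
rep("scrLtop",box(258,223,34,36)&amb&(H>.105));rep("scrRtop",box(295,221,34,34)&amb&(H>.105))
rep("bar",box(200,183,140,30)&(H>.155)&(H<.18))
rep("guardwall",box(203,231,70,52)&(H>.055)&(H<.08))
rep("guardbase",box(203,231,70,52)&(H>.005)&(H<.017))
rep("squaretop",box(300,265,22,40)&(H>.08))
rep("square",box(300,265,22,40)&(H>.006))
rep("dock",box(257,251,32,30)&(H>.1)&(H<.13))
rep("pen",box(257,251,32,30)&(H>.16))
for n,b in dict(jar=(159,149,18,20),wash=(178,150,18,20),amb=(203,155,10,12)).items(): rep(n,box(*b)&(H>.05))
E
```

```text
scrL 408 med [ 0.525 -0.251  0.109] zrange [0.033 0.125] rect [ 531. -253.] [82. 58.] 76.7
scrR 402 med [ 0.534 -0.373  0.109] zrange [0.033 0.124] rect [ 538. -373.] [51. 79.] 11.6
scrLtop 257 med [ 0.531 -0.253  0.113] zrange [0.106 0.126] rect [ 532. -253.] [81. 39.] 73.6
scrRtop 259 med [ 0.542 -0.373  0.114] zrange [0.105 0.125] rect [ 542. -372.] [38. 80.] 9.3
bar 528 med [ 0.655 -0.052  0.171] zrange [0.163 0.178] rect [655. -54.] [375.  17.] 88.4
guardwall 167 med [ 0.552 -0.1    0.07 ] zrange [0.056 0.078] rect [537. -83.] [214.  91.] 59.8
guardbase 1943 med [ 0.493 -0.063  0.011] zrange [0.005 0.017] rect [499. -62.] [178. 242.] 1.0
squaretop 64 med [ 0.416 -0.382  0.092] zrange [0.082 0.101] rect [ 414. -382.] [32. 20.] 23.1
square 336 med [ 0.389 -0.392  0.013] zrange [0.006 0.098] rect [ 388. -395.] [131.  75.] 0.7
dock 119 med [ 0.432 -0.253  0.119] zrange [0.106 0.128] rect [ 432. -252.] [44. 43.] 24.2
pen 44 med [ 0.431 -0.254  0.184] zrange [0.178 0.191] rect [ 430. -252.] [19. 20.] 19.4
jar 219 med [0.767 0.083 0.097] zrange [0.054 0.112] rect [772.  85.] [44. 49.] 68.7
wash 179 med [0.764 0.016 0.101] zrange [0.052 0.123] rect [768.  19.] [41. 41.] 2.1
amb 64 med [ 0.756 -0.056  0.062] zrange [0.052 0.076] rect [758. -56.] [23. 30.] 86.9
```

View pics/topcrop.png

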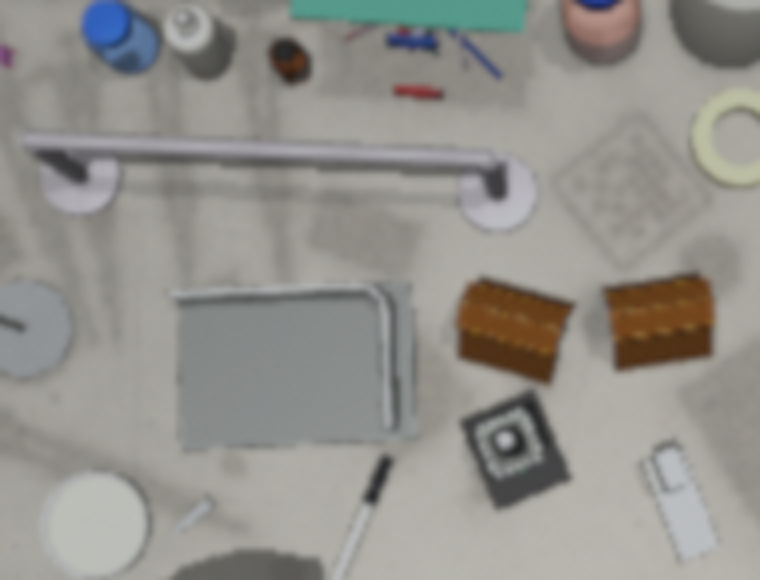

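Crop confirms: screens at crop (515,330), (660,320); guard's bend on the right; white-cup dock with pen (507,440); square (680,500), its foot pointing down-right. Moving over the screens for a close look.

```bash
R='{"xyz":[1,0.93,0.2],"delta_rot":[0,0,0.95],"gripper":-1}'; 
python3 -m jog '[{"xyz":[1,0.93,0.2],"delta_rot":[0,0,0.95],"gripper":-1},{"xyz":[1,0.93,0.2],"delta_rot":[0,0,0.95],"gripper":-1},{"xyz":[1,0.93,0.2],"delta_rot":[0,0,0.95],"gripper":-1},{"xyz":[1,0.93,0.2],"delta_rot":[0,0,0.95],"gripper":-1},{"xyz":[1,0.93,0.2],"delta_rot":[0,0,0.95],"gripper":-1}]'
python3 -m jog '[{"xyz":[1,0.93,0.2],"delta_rot":[0,0,0.95],"gripper":-1},{"xyz":[1,0.93,0.2],"delta_rot":[0,0,0.95],"gripper":-1},{"xyz":[1,0.93,0.2],"delta_rot":[0,0,0.95],"gripper":-1},{"xyz":[1,0.93,0.2],"delta_rot":[0,0,0.95],"gripper":-1},{"xyz":[1,0.93,0.2],"delta_rot":[0,0,0.95],"gripper":-1}]'
python3 -m jog '[{"xyz":[1,0.93,0.2],"delta_rot":[0,0,0.95],"gripper":-1},{"xyz":[1,0.93,0.2],"delta_rot":[0,0,0.95],"gripper":-1},{"xyz":[1,0.93,0.2],"delta_rot":[0,0,0.95],"gripper":-1},{"xyz":[1,0.93,0.2],"delta_rot":[0,0,0.95],"gripper":-1},{"xyz":[0,0,0],"delta_rot":[0,0,0.95],"gripper":-1}]'
python3 -m jog '[{"xyz":[0,0,0],"delta_rot":[0,0,0],"gripper":-1},{"xyz":[0,0,0],"delta_rot":[0,0,0],"gripper":-1}]'
python3 - <<'E'
from h import *
f=grab_frame("wrist");save(f,"w1.png");np.savez("w1.npz",**f)
print(f["K"].round(1).tolist(),f["view"].round(3).tolist(), (f["z_map"]>0).mean(), np.percentile(f["z_map"],[5,50,95]))
s=state();q=s["ee_rot"];from scipy.spatial.transform import Rotation as R
M=R.from_quat(q[[1,2,3,0]]).as_matrix();print(s["time"],s["position"],np.degrees(np.arctan2(M[1,1],M[0,1])),s["joints"].round(2))
for q in ["screen_a","dock","square","pen","guard"]:
    for d in search_frame("wrist",q): print(q,round(d["confidence"],2),np.round(d["box"]))
E
```

```text
time: 1.5
position: [0.2828, -0.5392, 0.2786]
ee_rot: [0.0, 0.933, 0.36, 0.0]
wrist_force: [1.1, -0.3, 0.7]
grip_width: 0.0853
grip_force: 0.0
time: 2.0
position: [0.4079, -0.4229, 0.3037]
ee_rot: [0.0, 0.816, 0.578, 0.0]
wrist_force: [0.0, 0.3, 0.2]
grip_width: 0.0854
grip_force: 0.0
time: 2.5
position: [0.5093, -0.3286, 0.3239]
ee_rot: [0.0, 0.647, 0.762, 0.0]
wrist_force: [0.3, -0.2, 0.3]
grip_width: 0.0851
grip_force: 0.0
time: 2.7
position: [0.5068, -0.3312, 0.3232]
ee_rot: [-0.0, 0.651, 0.759, -0.0]
wrist_force: [-0.2, 0.9, -0.7]
grip_width: 0.0853
grip_force: 0.0
[[325.2, 0.0, 279.1], [0.0, 325.2, 209.5], [0.0, 0.0, 1.0]] [[0.988, 0.151, -0.0, -0.451], [0.146, -0.949, 0.278, -0.444], [0.042, -0.275, -0.96, 0.333], [0.0, 0.0, 0.0, 1.0]] 0.9908418367346938 [0.05907388 0.41369638 1.24307234]
2.75 [ 0.5066761  -0.33134303  0.3232463 ] 8.756837860523978 [-0.62 -0.05  1.49 -0.    1.69 -0.77]
screen_a 0.85 [307. 113.  80.  90.]
screen_a 0.72 [300. 218.  57.  99.]
screen_a 0.7 [301.  29. 108.  53.]
dock 0.71 [253. 318.  59.  66.]
dock 0.55 [231. 103.  76.  68.]
dock 0.48 [308. 113.  78.  87.]
square 0.61 [191. 202.  66.  38.]
pen 0.62 [209.  95.  44.  25.]
guard 0.42 [306. 112.  78.  87.]
```

View pics/w1.png

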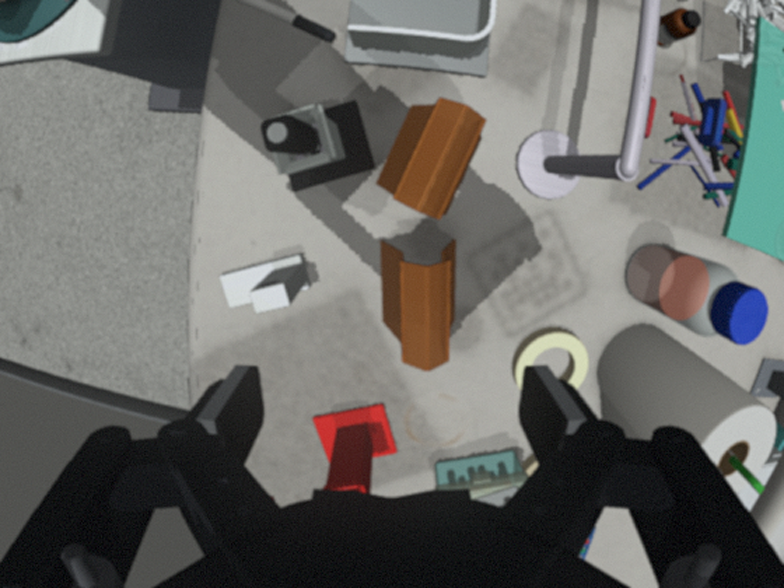

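View: screens at wrist px (305,113) and (300,218), dock with pen (225,100), square (190,202), guard (300,30). Measuring in the fisheye depth.

```bash
cat >> h.py <<'E'
def wworld(f):
    z=f["z_map"];K=f["K"];v,u=np.mgrid[0:z.shape[0],0:z.shape[1]]
    a=(u-K[0,2])/K[0,0];b=(v-K[1,2])/K[1,1];r=np.hypot(a,b)+1e-9
    t=np.tan(np.minimum(r,1.5))/r
    P=np.stack([a*t*z,b*t*z,z],-1);T=np.linalg.inv(f["view"]);W=P@T[:3,:3].T+T[:3,3]
    W[(z<=0)|(r>1.3)]=np.nan
    return W
def sel(W,cx,cy,rad,z0,z1):
    with np.errstate(invalid='ignore'):
        m=(np.hypot(W[...,0]-cx,W[...,1]-cy)<rad)&(W[...,2]>z0)&(W[...,2]<z1)
    return W[m],m
def rect(n,p):
    if len(p)<5: print(n,len(p));return
    r=cv2.minAreaRect((p[:,:2]*1000).astype(np.float32));w,h=r[1];a=r[2]
    la=a if w>h else a+90
    d=p[:,:2]-p[:,:2].mean(0);u,s,vt=np.linalg.svd(d,full_matrices=False);pc=np.degrees(np.arctan2(vt[0,1],vt[0,0]))%180
    print(n,len(p),"rect c",np.round(r[0],1),"size",np.round(sorted(r[1]),1),"long-axis deg",round(la%180,1),"pca",round(pc,1),"mean",p.mean(0).round(4),"z",np.percentile(p[:,2],[2,50,98]).round(3))
def tool(s=None):
    from scipy.spatial.transform import Rotation as R
    s=s or state();q=s["ee_rot"];M=R.from_quat(q[[1,2,3,0]]).as_matrix()
    print("t",round(s["time"],2),"tcp",s["position"].round(4),"jaw",round(np.degrees(np.arctan2(M[1,1],M[0,1])),2),"toolz",M[:,2].round(4),"F",s["wrist_force"].round(1),"grip",round(s["grip_width"],4),round(s["grip_force"],1))
E
python3 - <<'E'
from h import *
f=dict(np.load("w1.npz"));W=wworld(f)
for n,c in dict(L=(.531,-.253),R=(.54,-.373)).items():
    rect(n+"ridge",sel(W,*c,.07,.116,.13)[0]);rect(n+"up",sel(W,*c,.07,.095,.13)[0]);rect(n+"all",sel(W,*c,.07,.02,.13)[0])
rect("pen",sel(W,.431,-.253,.03,.15,.2)[0]);rect("dockmouth",sel(W,.431,-.253,.04,.11,.135)[0]);rect("dockfoot",sel(W,.431,-.253,.07,.003,.01)[0])
rect("sqtop",sel(W,.415,-.382,.05,.085,.1)[0]);rect("sqall",sel(W,.39,-.395,.08,.006,.1)[0])
rect("walltop",sel(W,.53,-.06,.15,.06,.08)[0])
rect("bar",sel(W,.655,-.054,.2,.155,.185)[0])
rect("bench",sel(W,.6,-.3,.06,-.02,.02)[0])
E
```

```text
Lridge 948 rect c [ 530.7 -250.3] size [14.5 84.9] long-axis deg 74.7 pca 74.5 mean [ 0.5307 -0.2508  0.1188] z [0.116 0.119 0.121]
Lup 3101 rect c [ 531.2 -250.2] size [40.5 85.5] long-axis deg 74.4 pca 74.8 mean [ 0.5299 -0.2502  0.112 ] z [0.101 0.112 0.121]
Lall 3875 rect c [ 531.  -250.1] size [65.2 85.5] long-axis deg 74.7 pca 75.0 mean [ 0.5256 -0.2488  0.0985] z [0.024 0.11  0.121]
Rridge 790 rect c [ 540.3 -370.3] size [13.7 84.6] long-axis deg 99.6 pca 99.3 mean [ 0.5402 -0.3692  0.1187] z [0.116 0.119 0.121]
Rup 2583 rect c [ 540.6 -370.7] size [38.7 85.6] long-axis deg 100.0 pca 99.6 mean [ 0.5393 -0.3685  0.1119] z [0.101 0.112 0.121]
Rall 3383 rect c [ 540.5 -370.7] size [63.7 85.7] long-axis deg 99.8 pca 97.7 mean [ 0.5359 -0.3684  0.0957] z [0.023 0.109 0.121]
pen 714 rect c [ 429.  -250.8] size [20.2 20.4] long-axis deg 111.5 pca 24.3 mean [ 0.4314 -0.251   0.1786] z [0.153 0.182 0.185]
dockmouth 900 rect c [ 429.4 -251.2] size [43.9 44. ] long-axis deg 24.4 pca 73.9 mean [ 0.4351 -0.2527  0.1194] z [0.112 0.12  0.13 ]
dockfoot 1614 rect c [ 451.6 -258.9] size [ 80.2 104.9] long-axis deg 69.4 pca 61.5 mean [ 0.447  -0.2534  0.0054] z [0.003 0.005 0.008]
sqtop 482 rect c [ 412.6 -381.3] size [20.8 32.2] long-axis deg 23.0 pca 22.7 mean [ 0.4132 -0.3803  0.0911] z [0.086 0.091 0.093]
sqall 1764 rect c [ 386.2 -392.3] size [36.3 90.9] long-axis deg 22.9 pca 23.6 mean [ 0.3964 -0.384   0.0437] z [0.009 0.023 0.092]
walltop 715 rect c [ 513.9 -136.7] size [ 99.6 107.9] long-axis deg 53.6 pca 13.7 mean [ 0.5101 -0.1424  0.0686] z [0.061 0.07  0.072]
bar 5067 rect c [ 716.3 -154.8] size [153.9 168.7] long-axis deg 6.8 pca 20.9 mean [ 0.7252 -0.1623  0.166 ] z [0.159 0.165 0.172]
bench 5107 rect c [ 603.8 -301.7] size [111.2 119.2] long-axis deg 66.4 pca 75.5 mean [ 0.6031 -0.2996  0.    ] z [-0.002 -0.001  0.01 ]
```

```bash

python3 -m jog '[{"xyz":[0.34,-0.39,-0.5],"delta_rot":[0,0,0.15],"gripper":-1},{"xyz":[0.34,-0.39,-0.5],"delta_rot":[0,0,0],"gripper":-1},{"xyz":[0.34,-0.39,-0.5],"delta_rot":[0,0,0],"gripper":-1},{"xyz":[0.33,-0.4,-0.5],"delta_rot":[0,0,0],"gripper":-1},{"xyz":[0,0,-1],"delta_rot":[0,0,0],"gripper":-1}]'
python3 -m jog '[{"xyz":[0,0,-1],"delta_rot":[0,0,0],"gripper":-1},{"xyz":[0,0,-1],"delta_rot":[0,0,0],"gripper":-1},{"xyz":[0,0,-1],"delta_rot":[0,0,0],"gripper":-1},{"xyz":[0,0,-1],"delta_rot":[0,0,0],"gripper":-1},{"xyz":[0,0,-1],"delta_rot":[0,0,0],"gripper":-1}]'
python3 -m jog '[{"xyz":[0,0,-0.8],"delta_rot":[0,0,0],"gripper":-1},{"xyz":[0,0,-0.6],"delta_rot":[0,0,0],"gripper":-1},{"xyz":[0,0,0],"delta_rot":[0,0,0],"gripper":-1},{"xyz":[0,0,0],"delta_rot":[0,0,0],"gripper":0.2},{"xyz":[0,0,0],"delta_rot":[0,0,0],"gripper":0.2}]'
python3 - <<'E'
from h import *
tool()
E
python3 -m jog '[{"xyz":[0,0,0],"delta_rot":[0,0,0],"gripper":1},{"xyz":[0,0,0],"delta_rot":[0,0,0],"gripper":1},{"xyz":[0,0,0],"delta_rot":[0,0,0],"gripper":1},{"xyz":[0,0,0],"delta_rot":[0,0,0],"gripper":1},{"xyz":[0,0,0],"delta_rot":[0,0,0],"gripper":1}]'
python3 -m jog '[{"xyz":[0,0,0],"delta_rot":[0,0,0],"gripper":1},{"xyz":[0,0,0],"delta_rot":[0,0,0],"gripper":1},{"xyz":[0,0,0.3],"delta_rot":[0,0,0],"gripper":1},{"xyz":[0,0,0.6],"delta_rot":[0,0,0],"gripper":1},{"xyz":[0,0,0.6],"delta_rot":[0,0,0],"gripper":1}]'

```

```text
time: 3.5
position: [0.542, -0.3719, 0.2474]
ee_rot: [0.0, 0.644, 0.765, -0.0]
wrist_force: [1.0, -0.1, 0.5]
grip_width: 0.0855
grip_force: 0.0
time: 4.0
position: [0.5409, -0.3706, 0.121]
ee_rot: [-0.0, 0.644, 0.765, -0.0]
wrist_force: [0.2, -1.1, 0.1]
grip_width: 0.0851
grip_force: 0.0
time: 4.5
position: [0.5413, -0.3707, 0.0895]
ee_rot: [0.001, 0.644, 0.765, 0.0]
wrist_force: [-1.1, -0.3, -0.5]
grip_width: 0.0592
grip_force: 0.0
t 4.5 tcp [ 0.5413 -0.3707  0.0895] jaw 9.85 toolz [ 0.0013 -0.001  -1.    ] F [-1.1 -0.3 -0.5] grip 0.0592 0.0
time: 5.0
position: [0.5411, -0.3705, 0.0894]
ee_rot: [0.001, 0.644, 0.765, 0.0]
wrist_force: [-0.6, -0.2, 6.8]
grip_width: 0.0389
grip_force: 60.3
time: 5.5
position: [0.5408, -0.3702, 0.1272]
ee_rot: [0.0, 0.644, 0.765, -0.0]
wrist_force: [0.4, 0.3, -0.5]
grip_width: 0.0388
grip_force: 60.5
```

```bash

python3 -m jog '[{"xyz":[0,0,1],"delta_rot":[0,0,0],"gripper":1},{"xyz":[0,0,1],"delta_rot":[0,0,0],"gripper":1},{"xyz":[0,0,1],"delta_rot":[0,0,0],"gripper":1},{"xyz":[0,0,1],"delta_rot":[0,0,0],"gripper":1},{"xyz":[0,0.5,1],"delta_rot":[0,0,-0.3],"gripper":1}]'
python3 -m jog '[{"xyz":[0.4,0.9,1],"delta_rot":[0,0,-0.3],"gripper":1},{"xyz":[0.4,0.9,1],"delta_rot":[0,0,-0.3],"gripper":1},{"xyz":[0.4,0.9,0],"delta_rot":[0,0,-0.3],"gripper":1},{"xyz":[0.4,0.9,0],"delta_rot":[0,0,-0.3],"gripper":1},{"xyz":[0.4,0.9,0],"delta_rot":[0,0,-0.4],"gripper":1}]'
python3 -m jog '[{"xyz":[0.6,0.9,0],"delta_rot":[0,0,0],"gripper":1},{"xyz":[0.6,0.9,0],"delta_rot":[0,0,0],"gripper":1},{"xyz":[0.6,0.9,0],"delta_rot":[0,0,0],"gripper":1},{"xyz":[0.6,0.9,0],"delta_rot":[0,0,0],"gripper":1},{"xyz":[0,0,0],"delta_rot":[0,0,0],"gripper":1}]'
python3 -m jog '[{"xyz":[0,0,0],"delta_rot":[0,0,0],"gripper":1},{"xyz":[0,0,0],"delta_rot":[0,0,0],"gripper":1}]'
python3 - <<'E'
from h import *
f=grab_frame("wrist");np.savez("w2.npz",**f);save(f,"w2.png",1.2);tool()
t=grab_frame("top");np.savez("top2.npz",**t)
W=wworld(f)
with np.errstate(invalid='ignore'): m=(abs(W[...,0]-.655)<.03)&(W[...,1]>-.12)&(W[...,1]<.13)&(W[...,2]>.155)&(W[...,2]<.185)
p=W[m];rect("barW",p)
W=world(t)
with np.errstate(invalid='ignore'): m=(abs(W[...,0]-.655)<.03)&(W[...,1]>-.1)&(W[...,1]<.12)&(W[...,2]>.155)&(W[...,2]<.185)
rect("barT",W[m])
f0=dict(np.load("top.npz"));W=world(f0)
with np.errstate(invalid='ignore'): m=(abs(W[...,0]-.655)<.03)&(W[...,1]>-.23)&(W[...,1]<.12)&(W[...,2]>.155)&(W[...,2]<.185)
rect("barT0",W[m])
E
```

```text
time: 6.0
position: [0.5405, -0.3583, 0.2533]
ee_rot: [0.001, 0.656, 0.755, -0.0]
wrist_force: [0.4, -0.8, -0.9]
grip_width: 0.0388
grip_force: 60.5
time: 6.5
position: [0.5909, -0.2442, 0.3026]
ee_rot: [0.001, 0.717, 0.697, 0.0]
wrist_force: [-0.3, 0.1, -2.0]
grip_width: 0.0393
grip_force: 60.5
time: 7.0
position: [0.6518, -0.1527, 0.302]
ee_rot: [0.0, 0.716, 0.698, 0.0]
wrist_force: [-0.6, 0.2, -0.7]
grip_width: 0.0388
grip_force: 60.6
time: 7.2
position: [0.6504, -0.1557, 0.3016]
ee_rot: [0.0, 0.717, 0.697, 0.0]
wrist_force: [0.9, 0.2, -0.6]
grip_width: 0.0389
grip_force: 60.6
t 7.25 tcp [ 0.6504 -0.1559  0.3015] jaw -1.59 toolz [ 5.e-04 -3.e-04 -1.e+00] F [-0.3  0.1 -0.7] grip 0.0387 60.6
barW 2883 rect c [654.3 -54.4] size [ 14.  131.3] long-axis deg 88.5 pca 88.4 mean [ 0.6544 -0.0556  0.1699] z [0.166 0.17  0.172]
barT 222 rect c [657.1  10.7] size [ 14.4 216.3] long-axis deg 88.4 pca 88.6 mean [0.6565 0.0132 0.1708] z [0.162 0.171 0.18 ]
barT0 488 rect c [655.6 -56.4] size [ 15.3 345.9] long-axis deg 88.7 pca 88.6 mean [ 0.6551 -0.056   0.171 ] z [0.163 0.171 0.179]
```

```bash

python3 -m jog '[{"xyz":[0.05,0,-1],"delta_rot":[0,0,0],"gripper":1},{"xyz":[0,0,-1],"delta_rot":[0,0,0],"gripper":1},{"xyz":[0,0,-1],"delta_rot":[0,0,0],"gripper":1},{"xyz":[0,0,-1],"delta_rot":[0,0,0],"gripper":1},{"xyz":[0,0,-1],"delta_rot":[0,0,0],"gripper":1}]'
python3 -m jog '[{"xyz":[0,0,-0.6],"delta_rot":[0,0,0],"gripper":1},{"xyz":[0,0,-0.4],"delta_rot":[0,0,0],"gripper":1},{"xyz":[0,0,-0.15],"delta_rot":[0,0,0],"gripper":1},{"xyz":[0,0,0],"delta_rot":[0,0,0],"gripper":1},{"xyz":[0,0,0],"delta_rot":[0,0,0],"gripper":1}]'
```

```text
time: 7.8
position: [0.6516, -0.1559, 0.1751]
ee_rot: [0.0, 0.717, 0.697, 0.0]
wrist_force: [0.9, -0.5, -1.4]
grip_width: 0.0389
grip_force: 60.6
time: 8.3
position: [0.6524, -0.1554, 0.1481]
ee_rot: [0.001, 0.717, 0.697, 0.0]
wrist_force: [0.7, -0.7, -1.1]
grip_width: 0.0387
grip_force: 60.6
```

```bash

python3 -m jog '[{"xyz":[0,0,-0.08],"delta_rot":[0,0,0],"gripper":1},{"xyz":[0,0,0],"delta_rot":[0,0,0],"gripper":1},{"xyz":[0,0,0],"delta_rot":[0,0,0],"gripper":-0.2},{"xyz":[0,0,0],"delta_rot":[0,0,0],"gripper":-0.2},{"xyz":[0,0,0],"delta_rot":[0,0,0],"gripper":-0.2}]'
python3 -m jog '[{"xyz":[0,0,0],"delta_rot":[0,0,0],"gripper":-1},{"xyz":[0,0,0],"delta_rot":[0,0,0],"gripper":-1},{"xyz":[0,0,0.3],"delta_rot":[0,0,0],"gripper":-1},{"xyz":[0,0,0.6],"delta_rot":[0,0,0],"gripper":-1},{"xyz":[0,0,1],"delta_rot":[0,0,0],"gripper":-1}]'
python3 -m jog '[{"xyz":[0,0,1],"delta_rot":[0,0,0],"gripper":-1},{"xyz":[0,0,1],"delta_rot":[0,0,0],"gripper":-1},{"xyz":[-0.5,0,1],"delta_rot":[0,0,-0.4],"gripper":-1},{"xyz":[-0.8,0,1],"delta_rot":[0,0,-0.4],"gripper":-1},{"xyz":[-0.8,-0.8,1],"delta_rot":[0,0,-0.4],"gripper":-1}]'
python3 -m jog '[{"xyz":[-0.8,-0.8,0],"delta_rot":[0,0,-0.4],"gripper":-1},{"xyz":[-0.8,-0.8,0],"delta_rot":[0,0,-0.4],"gripper":-1},{"xyz":[-0.5,-0.8,0],"delta_rot":[0,0,-0.3],"gripper":-1},{"xyz":[-0.5,-0.8,0],"delta_rot":[0,0,0],"gripper":-1},{"xyz":[0,0,0],"delta_rot":[0,0,0],"gripper":-1}]'
python3 -m jog '[{"xyz":[0,0,0],"delta_rot":[0,0,0],"gripper":-1},{"xyz":[0,0,0],"delta_rot":[0,0,0],"gripper":-1}]'
python3 - <<'E'
from h import *
tool();t=grab_frame("top");W=world(t)
rect("R hung",sel(W,.652,-.155,.06,.14,.2)[0])
f=grab_frame("wrist");np.savez("w3.npz",**f);save(f,"w3.png",1.2);W=wworld(f)
rect("L",sel(W,.531,-.25,.09,.1,.13)[0])
rect("Rh",sel(W,.652,-.155,.06,.16,.2)[0])
E
```

```text
time: 8.8
position: [0.6521, -0.1553, 0.1452]
ee_rot: [0.0, 0.717, 0.698, 0.0]
wrist_force: [0.4, -0.3, -0.1]
grip_width: 0.0512
grip_force: 0.0
time: 9.3
position: [0.6516, -0.1551, 0.1929]
ee_rot: [-0.001, 0.717, 0.697, -0.0]
wrist_force: [-0.4, 0.3, -0.5]
grip_width: 0.0857
grip_force: 0.0
time: 9.8
position: [0.5989, -0.174, 0.3202]
ee_rot: [0.0, 0.759, 0.651, 0.001]
wrist_force: [1.1, -0.6, -0.3]
grip_width: 0.0855
grip_force: 0.0
time: 10.3
position: [0.5333, -0.257, 0.3193]
ee_rot: [0.001, 0.796, 0.605, 0.0]
wrist_force: [0.4, 0.5, -0.2]
grip_width: 0.0854
grip_force: 0.0
time: 10.5
position: [0.5348, -0.2547, 0.3182]
ee_rot: [0.0, 0.795, 0.607, 0.0]
wrist_force: [-0.6, 0.3, 0.2]
grip_width: 0.0856
grip_force: 0.0
t 10.5 tcp [ 0.5348 -0.2547  0.3182] jaw -15.32 toolz [ 6.e-04 -2.e-04 -1.e+00] F [-0.6  0.3  0.2] grip 0.0856 0.0
R hung 95 rect c [ 660.1 -116.4] size [34.  45.5] long-axis deg 150.9 pca 131.0 mean [ 0.6553 -0.1186  0.1708] z [0.158 0.172 0.181]
L 3267 rect c [ 497.6 -240.7] size [ 85.2 110. ] long-axis deg 164.5 pca 28.5 mean [ 0.5248 -0.2491  0.1125] z [0.102 0.113 0.122]
Rh 4346 rect c [ 651.8 -157.9] size [ 39.1 114. ] long-axis deg 88.3 pca 88.9 mean [ 0.6485 -0.1578  0.1701] z [0.161 0.17  0.178]
```

View pics/w3.png

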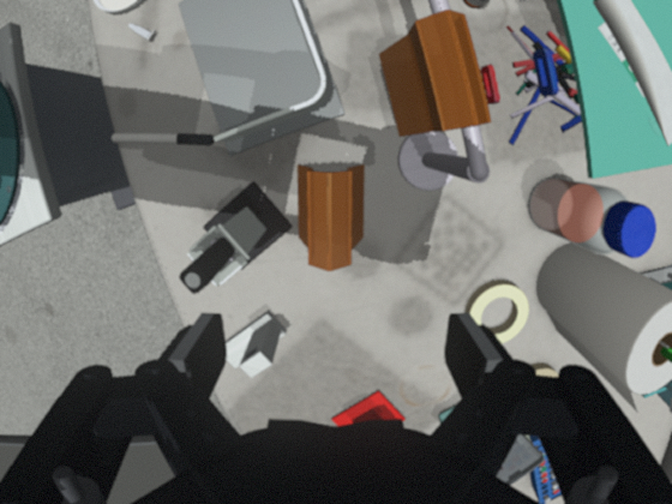

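The first screen hangs astride the bar (px 435,75 in the shown view); the second still stands at (330,215).

```bash
python3 - <<'E'
from h import *
f=dict(np.load("w3.npz"));W=wworld(f)
rect("L",sel(W,.531,-.25,.06,.1,.13)[0]);rect("Lr",sel(W,.531,-.25,.05,.116,.125)[0])
E
python3 -m jog '[{"xyz":[-0.04,0.05,-1],"delta_rot":[0,0,0],"gripper":-1},{"xyz":[-0.04,0.05,-1],"delta_rot":[0,0,0],"gripper":-1},{"xyz":[-0.03,0.04,-1],"delta_rot":[0,0,0],"gripper":-1},{"xyz":[-0.03,0.04,-1],"delta_rot":[0,0,0],"gripper":-1},{"xyz":[0,0,-1],"delta_rot":[0,0,0],"gripper":-1}]'
```

```text
L 2992 rect c [ 531.3 -250.1] size [39.4 85.6] long-axis deg 75.2 pca 75.4 mean [ 0.5319 -0.2488  0.1122] z [0.102 0.112 0.121]
Lr 938 rect c [ 532.  -249.9] size [14.7 84.4] long-axis deg 75.6 pca 74.6 mean [ 0.5321 -0.2483  0.1187] z [0.116 0.119 0.121]
time: 11.1
position: [0.5312, -0.25, 0.1916]
ee_rot: [-0.0, 0.795, 0.607, 0.0]
wrist_force: [0.0, 0.0, -0.2]
grip_width: 0.0857
grip_force: 0.0
```

```bash

python3 -m jog '[{"xyz":[0,0,-1],"delta_rot":[0,0,0],"gripper":-0.6},{"xyz":[0,0,-1],"delta_rot":[0,0,0],"gripper":-0.6},{"xyz":[0,0,-1],"delta_rot":[0,0,0],"gripper":-0.6},{"xyz":[0,0,-0.7],"delta_rot":[0,0,0],"gripper":-0.6},{"xyz":[0,0,-0.4],"delta_rot":[0,0,0],"gripper":-0.6}]'
python3 -m jog '[{"xyz":[0,0,0],"delta_rot":[0,0,0],"gripper":0},{"xyz":[0,0,0],"delta_rot":[0,0,0],"gripper":0.4},{"xyz":[0,0,0],"delta_rot":[0,0,0],"gripper":1},{"xyz":[0,0,0],"delta_rot":[0,0,0],"gripper":1},{"xyz":[0,0,0],"delta_rot":[0,0,0],"gripper":1}]'
python3 -m jog '[{"xyz":[0,0,0],"delta_rot":[0,0,0],"gripper":1},{"xyz":[0,0,0],"delta_rot":[0,0,0],"gripper":1},{"xyz":[0,0,0.3],"delta_rot":[0,0,0],"gripper":1},{"xyz":[0,0,0.6],"delta_rot":[0,0,0],"gripper":1},{"xyz":[0,0,0.6],"delta_rot":[0,0,0],"gripper":1}]'

```

```text
time: 11.6
position: [0.5309, -0.2502, 0.0886]
ee_rot: [-0.001, 0.795, 0.607, -0.0]
wrist_force: [-0.7, -0.6, 0.6]
grip_width: 0.0683
grip_force: 0.0
time: 12.1
position: [0.5315, -0.251, 0.0911]
ee_rot: [0.001, 0.795, 0.606, 0.0]
wrist_force: [0.1, 0.0, 6.0]
grip_width: 0.0387
grip_force: 63.3
time: 12.6
position: [0.531, -0.2507, 0.1289]
ee_rot: [-0.0, 0.795, 0.606, -0.0]
wrist_force: [-0.4, 0.4, -0.6]
grip_width: 0.0386
grip_force: 62.4
```

```bash

python3 -m jog '[{"xyz":[0,0,1],"delta_rot":[0,0,0],"gripper":1},{"xyz":[0,0,1],"delta_rot":[0,0,0],"gripper":1},{"xyz":[0,0,1],"delta_rot":[0,0,0],"gripper":1},{"xyz":[0,0,1],"delta_rot":[0,0,0],"gripper":1},{"xyz":[0,0.6,1],"delta_rot":[0,0,0.3],"gripper":1}]'
python3 -m jog '[{"xyz":[0.3,0.9,1],"delta_rot":[0,0,0.3],"gripper":1},{"xyz":[0.3,0.9,1],"delta_rot":[0,0,0.3],"gripper":1},{"xyz":[0.4,0.9,0],"delta_rot":[0,0,0.3],"gripper":1},{"xyz":[0.5,0.9,0],"delta_rot":[0,0,0.3],"gripper":1},{"xyz":[0.5,0.9,0],"delta_rot":[0,0,0.3],"gripper":1}]'
python3 -m jog '[{"xyz":[0.6,0.9,0],"delta_rot":[0,0,0.3],"gripper":1},{"xyz":[0.6,0.9,0],"delta_rot":[0,0,0.2],"gripper":1},{"xyz":[0.6,0.9,0],"delta_rot":[0,0,0],"gripper":1},{"xyz":[0.6,0.9,0],"delta_rot":[0,0,0],"gripper":1},{"xyz":[0.58,0.93,0],"delta_rot":[0,0,0],"gripper":1}]'
python3 -m jog '[{"xyz":[0,0,0],"delta_rot":[0,0,0],"gripper":1},{"xyz":[0,0,0],"delta_rot":[0,0,0],"gripper":1}]'
python3 - <<'E'
from h import *
tool()
E
```

```text
time: 13.1
position: [0.5308, -0.2364, 0.2549]
ee_rot: [0.001, 0.786, 0.618, 0.0]
wrist_force: [0.1, 0.2, -1.3]
grip_width: 0.0392
grip_force: 62.4
time: 13.6
position: [0.5812, -0.1222, 0.3044]
ee_rot: [0.001, 0.734, 0.679, 0.0]
wrist_force: [-0.2, -0.0, -0.9]
grip_width: 0.0387
grip_force: 62.4
time: 14.1
position: [0.6559, -0.009, 0.3041]
ee_rot: [0.0, 0.717, 0.697, 0.0]
wrist_force: [-0.1, -0.8, -1.0]
grip_width: 0.0387
grip_force: 62.4
time: 14.3
position: [0.6555, -0.0097, 0.3035]
ee_rot: [0.0, 0.716, 0.698, 0.0]
wrist_force: [-1.2, 0.3, -0.9]
grip_width: 0.0388
grip_force: 62.4
t 14.3 tcp [ 0.6555 -0.0097  0.3035] jaw -1.5 toolz [ 4.e-04 -2.e-04 -1.e+00] F [-1.2  0.3 -0.9] grip 0.0388 62.4
```

```bash

python3 -m jog '[{"xyz":[0,0,-1],"delta_rot":[0,0,0],"gripper":1},{"xyz":[0,0,-1],"delta_rot":[0,0,0],"gripper":1},{"xyz":[0,0,-1],"delta_rot":[0,0,0],"gripper":1},{"xyz":[0,0,-1],"delta_rot":[0,0,0],"gripper":1},{"xyz":[0,0,-1],"delta_rot":[0,0,0],"gripper":1}]'
python3 -m jog '[{"xyz":[0,0,-0.6],"delta_rot":[0,0,0],"gripper":1},{"xyz":[0,0,-0.4],"delta_rot":[0,0,0],"gripper":1},{"xyz":[0,0,-0.25],"delta_rot":[0,0,0],"gripper":1},{"xyz":[0,0,0],"delta_rot":[0,0,0],"gripper":1},{"xyz":[0,0,0],"delta_rot":[0,0,0],"gripper":1}]'
python3 -m jog '[{"xyz":[0,0,0],"delta_rot":[0,0,0],"gripper":-0.2},{"xyz":[0,0,0],"delta_rot":[0,0,0],"gripper":-0.2},{"xyz":[0,0,0],"delta_rot":[0,0,0],"gripper":-0.2},{"xyz":[0,0,0],"delta_rot":[0,0,0],"gripper":-1},{"xyz":[0,0,0],"delta_rot":[0,0,0],"gripper":-1}]'
python3 -m jog '[{"xyz":[0,0,0.3],"delta_rot":[0,0,0],"gripper":-1},{"xyz":[0,0,0.6],"delta_rot":[0,0,0],"gripper":-1},{"xyz":[0,0,1],"delta_rot":[0,0,0],"gripper":-1},{"xyz":[0,0,1],"delta_rot":[0,0,0],"gripper":-1},{"xyz":[0,0,1],"delta_rot":[0,0,0],"gripper":-1}]'
python3 -m jog '[{"xyz":[0,0,1],"delta_rot":[0,0,0],"gripper":-1},{"xyz":[0,0,1],"delta_rot":[0,0,0],"gripper":-1},{"xyz":[-0.61,-0.93,0.8],"delta_rot":[0,0,-0.68],"gripper":-1},{"xyz":[-0.61,-0.93,0],"delta_rot":[0,0,-0.68],"gripper":-1},{"xyz":[-0.61,-0.93,0],"delta_rot":[0,0,-0.68],"gripper":-1}]'
python3 - <<'E'
from h import *
tool();f=grab_frame("wrist");np.savez("w4.npz",**f);save(f,"w4.png",1.2)
for n,y in(("R",-.157),("L",-.01)):
    t=wworld(f);rect(n,sel(t,.654,y,.06,.176,.19)[0])
E
```

```text
time: 14.8
position: [0.6551, -0.0109, 0.1776]
ee_rot: [0.0, 0.717, 0.697, 0.0]
wrist_force: [-0.9, 0.1, -0.6]
grip_width: 0.0387
grip_force: 62.5
time: 15.3
position: [0.6553, -0.0104, 0.1486]
ee_rot: [0.0, 0.717, 0.697, -0.0]
wrist_force: [-14.8, -1.1, 10.5]
grip_width: 0.039
grip_force: 64.1
time: 15.8
position: [0.6556, -0.01, 0.1463]
ee_rot: [-0.0, 0.717, 0.697, 0.0]
wrist_force: [0.2, 0.6, 0.1]
grip_width: 0.0778
grip_force: 0.0
time: 16.3
position: [0.6555, -0.01, 0.2464]
ee_rot: [0.0, 0.717, 0.698, 0.0]
wrist_force: [0.2, 0.2, 1.2]
grip_width: 0.0853
grip_force: 0.0
time: 16.8
position: [0.6093, -0.0803, 0.3162]
ee_rot: [0.001, 0.788, 0.616, 0.001]
wrist_force: [-0.1, 0.5, -0.9]
grip_width: 0.0853
grip_force: 0.0
t 16.8 tcp [ 0.6093 -0.0803  0.3162] jaw -13.93 toolz [ 2.4e-03 -4.0e-04 -1.0e+00] F [-0.1  0.5 -0.9] grip 0.0853 0.0
R 612 rect c [ 651.6 -155.3] size [ 9.3 84.1] long-axis deg 88.7 pca 88.5 mean [ 0.6516 -0.1522  0.1774] z [0.176 0.177 0.179]
L 878 rect c [655.   -9.7] size [ 9.8 84.4] long-axis deg 89.1 pca 88.6 mean [ 0.6553 -0.0092  0.1774] z [0.176 0.177 0.179]
```

```bash

python3 -m jog '[{"xyz":[-0.61,-0.93,0],"delta_rot":[0,0,-0.68],"gripper":-1},{"xyz":[-0.61,-0.93,0],"delta_rot":[0,0,-0.68],"gripper":-1},{"xyz":[-0.61,-0.93,0],"delta_rot":[0,0,-0.68],"gripper":-1},{"xyz":[-0.61,-0.93,0],"delta_rot":[0,0,-0.68],"gripper":-1},{"xyz":[-0.61,-0.93,0],"delta_rot":[0,0,-0.68],"gripper":-1}]'
python3 -m jog '[{"xyz":[-0.61,-0.93,0],"delta_rot":[0,0,-0.68],"gripper":-1},{"xyz":[-0.61,-0.93,0],"delta_rot":[0,0,-0.68],"gripper":-1},{"xyz":[-0.61,-0.93,0],"delta_rot":[0,0,-0.68],"gripper":-1},{"xyz":[-0.61,-0.93,0],"delta_rot":[0,0,-0.68],"gripper":-1},{"xyz":[-0.61,-0.93,0],"delta_rot":[0,0,-0.68],"gripper":-1}]'
python3 -m jog '[{"xyz":[-0.61,-0.93,-0.7],"delta_rot":[0,0,-0.68],"gripper":-1},{"xyz":[-0.61,-0.93,-0.7],"delta_rot":[0,0,-0.68],"gripper":-1},{"xyz":[-0.6,-0.95,-0.6],"delta_rot":[0,0,-0.68],"gripper":-1},{"xyz":[0,0,0],"delta_rot":[0,0,0],"gripper":-1},{"xyz":[0,0,0],"delta_rot":[0,0,0],"gripper":-1}]'
python3 - <<'E'
from h import *
tool();f=grab_frame("wrist");np.savez("w5.npz",**f);save(f,"w5.png",1.4)
W=wworld(f);rect("sqtop",sel(W,.413,-.381,.06,.085,.1)[0]);rect("sqall",sel(W,.39,-.39,.09,.006,.1)[0])
W=wworld(dict(np.load("w4.npz")))
with np.errstate(invalid='ignore'):
    p=W[(W[...,2]>.066)&(W[...,2]<.076)&(abs(W[...,0]-.555)<.03)&(W[...,1]>-.1)&(W[...,1]<.045)];rect("longtop",p)
    p=W[(W[...,2]>.066)&(W[...,2]<.076)&(W[...,0]>.41)&(W[...,0]<.52)&(abs(W[...,1]+.14)<.03)];rect("shorttop",p)
    p=W[(W[...,2]>.006)&(W[...,2]<.016)&(W[...,0]>.35)&(W[...,0]<.59)&(abs(W[...,1]+.06)<.13)];rect("base",p)
E
```

```text
time: 17.35
position: [0.5327, -0.1967, 0.3154]
ee_rot: [0.001, 0.884, 0.467, 0.0]
wrist_force: [0.3, -0.4, 0.4]
grip_width: 0.0854
grip_force: 0.0
time: 17.85
position: [0.4565, -0.313, 0.3154]
ee_rot: [0.001, 0.953, 0.303, 0.0]
wrist_force: [-0.1, -0.8, 0.1]
grip_width: 0.0854
grip_force: 0.0
time: 18.35
position: [0.4116, -0.3827, 0.2649]
ee_rot: [0.0, 0.98, 0.201, 0.0]
wrist_force: [-0.2, -0.1, -0.5]
grip_width: 0.0855
grip_force: 0.0
t 18.35 tcp [ 0.4116 -0.3827  0.2649] jaw -66.84 toolz [ 6.e-04 -3.e-04 -1.e+00] F [-0.2 -0.1 -0.5] grip 0.0855 0.0
sqtop 743 rect c [ 412.5 -381.8] size [19.8 32.5] long-axis deg 23.1 pca 22.9 mean [ 0.4133 -0.3816  0.0912] z [0.088 0.091 0.093]
sqall 2205 rect c [ 385.9 -393.4] size [35.3 90.9] long-axis deg 22.4 pca 22.4 mean [ 0.3941 -0.3897  0.0423] z [0.01  0.012 0.092]
longtop 570 rect c [554. -32.] size [  6.2 136.3] long-axis deg 93.6 pca 93.5 mean [ 0.5543 -0.0319  0.07  ] z [0.067 0.07  0.072]
shorttop 221 rect c [ 483.4 -147. ] size [ 5.6 72.8] long-axis deg 3.6 pca 3.0 mean [ 0.4888 -0.1463  0.0698] z [0.066 0.07  0.072]
base 11714 rect c [461.2 -45.7] size [222.4 231.3] long-axis deg 90.0 pca 108.4 mean [ 0.4876 -0.0544  0.0105] z [0.008 0.01  0.014]
```

View pics/w5.png

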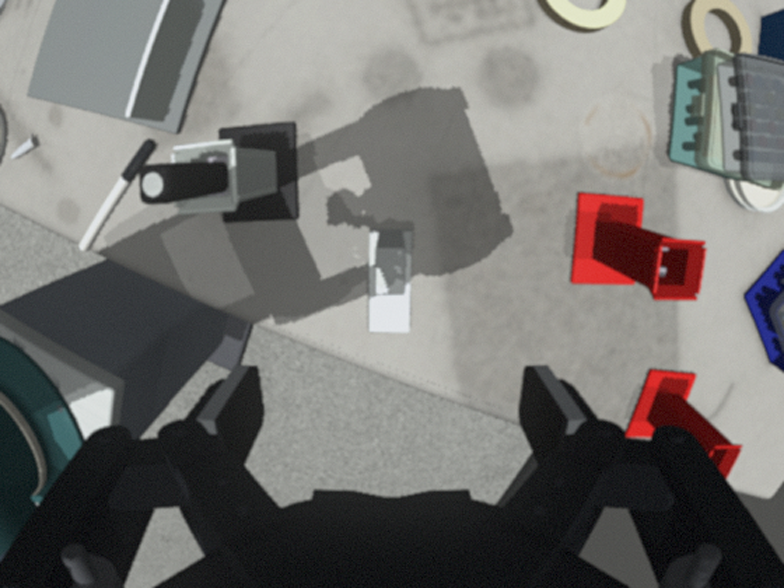

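Square confirmed at the predicted place (px 390,275 in view), red docks right of it avoided. Grasp it.

```bash

python3 -m jog '[{"xyz":[0,0.02,-1],"delta_rot":[0,0,0],"gripper":-0.5},{"xyz":[0,0,-1],"delta_rot":[0,0,0],"gripper":-0.5},{"xyz":[0,0,-1],"delta_rot":[0,0,0],"gripper":-0.5},{"xyz":[0,0,-1],"delta_rot":[0,0,0],"gripper":-0.5},{"xyz":[0,0,-1],"delta_rot":[0,0,0],"gripper":-0.3}]'
python3 -m jog '[{"xyz":[0,0,-1],"delta_rot":[0,0,0],"gripper":-0.3},{"xyz":[0,0,-1],"delta_rot":[0,0,0],"gripper":-0.2},{"xyz":[0,0,-0.8],"delta_rot":[0,0,0],"gripper":-0.2},{"xyz":[0,0,-0.48],"delta_rot":[0,0,0],"gripper":-0.2},{"xyz":[0,0,0],"delta_rot":[0,0,0],"gripper":0.2}]'
python3 -m jog '[{"xyz":[0,0,0],"delta_rot":[0,0,0],"gripper":1},{"xyz":[0,0,0],"delta_rot":[0,0,0],"gripper":1},{"xyz":[0,0,0],"delta_rot":[0,0,0],"gripper":1},{"xyz":[0,0,0],"delta_rot":[0,0,0],"gripper":1},{"xyz":[0,0,0],"delta_rot":[0,0,0],"gripper":1}]'
python3 -m jog '[{"xyz":[0,0,0],"delta_rot":[0,0,0],"gripper":1},{"xyz":[0,0,0],"delta_rot":[0,0,0],"gripper":1},{"xyz":[0,0,0.3],"delta_rot":[0,0,0],"gripper":1},{"xyz":[0,0,0.6],"delta_rot":[0,0,0],"gripper":1},{"xyz":[0,0,1],"delta_rot":[0,0,0],"gripper":1}]'

```

```text
time: 18.9
position: [0.4128, -0.3814, 0.1393]
ee_rot: [0.001, 0.979, 0.202, 0.001]
wrist_force: [-1.3, -0.7, 0.1]
grip_width: 0.0557
grip_force: 0.0
time: 19.4
position: [0.412, -0.3812, 0.0562]
ee_rot: [-0.001, 0.979, 0.202, -0.0]
wrist_force: [-0.3, 0.1, 0.5]
grip_width: 0.0379
grip_force: 0.0
time: 19.9
position: [0.4124, -0.3823, 0.0582]
ee_rot: [0.001, 0.98, 0.201, 0.001]
wrist_force: [2.3, 3.2, 7.5]
grip_width: 0.019
grip_force: 60.4
time: 20.4
position: [0.4112, -0.3816, 0.1045]
ee_rot: [-0.001, 0.98, 0.201, -0.001]
wrist_force: [1.5, 0.2, -2.4]
grip_width: 0.0194
grip_force: 59.1
```

```bash

python3 -m jog '[{"xyz":[0,0,1],"delta_rot":[0,0,0],"gripper":1},{"xyz":[0,0,1],"delta_rot":[0,0,0],"gripper":1},{"xyz":[0,0,1],"delta_rot":[0,0,0],"gripper":1},{"xyz":[0,0,1],"delta_rot":[0,0,0],"gripper":1},{"xyz":[0,0,1],"delta_rot":[0,0,0],"gripper":1}]'
python3 -m jog '[{"xyz":[0,0,1],"delta_rot":[0,0,0],"gripper":1},{"xyz":[0,0.4,1],"delta_rot":[0,0,0],"gripper":1},{"xyz":[0.3,0.9,0],"delta_rot":[0,0,-0.27],"gripper":1},{"xyz":[0.3,0.9,0],"delta_rot":[0,0,-0.27],"gripper":1},{"xyz":[0.3,0.9,0],"delta_rot":[0,0,-0.27],"gripper":1}]'
python3 -m jog '[{"xyz":[0.3,0.9,0],"delta_rot":[0,0,-0.27],"gripper":1},{"xyz":[0.3,0.9,0],"delta_rot":[0,0,-0.27],"gripper":1},{"xyz":[0.3,0.9,0],"delta_rot":[0,0,-0.27],"gripper":1},{"xyz":[0.3,0.9,0],"delta_rot":[0,0,-0.27],"gripper":1},{"xyz":[0.3,0.9,0],"delta_rot":[0,0,-0.27],"gripper":1}]'
python3 -m jog '[{"xyz":[0.3,0.9,0],"delta_rot":[0,0,-0.28],"gripper":1},{"xyz":[0.3,0.9,0],"delta_rot":[0,0,-0.28],"gripper":1},{"xyz":[0.3,0.9,0],"delta_rot":[0,0,-0.28],"gripper":1},{"xyz":[0.3,0.9,0],"delta_rot":[0,0,-0.28],"gripper":1},{"xyz":[0.3,0.9,0],"delta_rot":[0,0,0],"gripper":1}]'
python3 -m jog '[{"xyz":[0,0.5,0],"delta_rot":[0,0,0],"gripper":1},{"xyz":[0,0,0],"delta_rot":[0,0,0],"gripper":1},{"xyz":[0,0,0],"delta_rot":[0,0,0],"gripper":1}]'
cat > g.py <<'E'
from h import *
def guard(f):
    W=wworld(f)
    with np.errstate(invalid='ignore'):
        w=(W[...,2]>.067)&(W[...,2]<.0735)
        a=W[w&(abs(W[...,0]-.555)<.04)&(W[...,1]>-.09)&(W[...,1]<.06)];b=W[w&(W[...,0]>.43)&(W[...,0]<.51)&(abs(W[...,1]+.145)<.035)]
    rect("long",a);rect("short",b)
    return a,b
E
python3 - <<'E'
from g import *
tool();f=grab_frame("wrist");np.savez("w6.npz",**f);save(f,"w6.png",1.4)
guard(f)
t=grab_frame("top");np.savez("top6.npz",**t)
E
```

```text
time: 20.9
position: [0.4115, -0.3819, 0.2317]
ee_rot: [0.0, 0.98, 0.201, 0.0]
wrist_force: [0.1, -0.4, -2.2]
grip_width: 0.0195
grip_force: 59.1
time: 21.4
position: [0.4341, -0.3037, 0.2807]
ee_rot: [0.0, 0.987, 0.158, 0.0]
wrist_force: [-0.3, 0.0, -2.7]
grip_width: 0.0192
grip_force: 59.3
time: 21.9
position: [0.4717, -0.191, 0.2806]
ee_rot: [0.0, 0.996, 0.088, 0.0]
wrist_force: [-0.5, -0.1, -3.0]
grip_width: 0.0192
grip_force: 59.2
time: 22.4
position: [0.5092, -0.0786, 0.2806]
ee_rot: [0.0, 1.0, 0.03, 0.0]
wrist_force: [0.2, 0.2, -1.9]
grip_width: 0.0193
grip_force: 59.2
time: 22.7
position: [0.509, -0.0673, 0.2798]
ee_rot: [0.0, 1.0, 0.031, 0.0]
wrist_force: [-0.3, 0.2, -2.9]
grip_width: 0.0191
grip_force: 59.3
t 22.7 tcp [ 0.509  -0.0673  0.2798] jaw -86.48 toolz [ 4.e-04 -4.e-04 -1.e+00] F [-0.3  0.2 -2.9] grip 0.0191 59.3
long 702 rect c [553.6 -27.2] size [  5.8 125.3] long-axis deg 93.5 pca 93.5 mean [ 0.5538 -0.0292  0.07  ] z [0.068 0.07  0.072]
short 287 rect c [ 476.5 -147.4] size [ 5.5 66.3] long-axis deg 3.2 pca 3.4 mean [ 0.4775 -0.1472  0.0702] z [0.068 0.07  0.072]
```

View pics/w6.png

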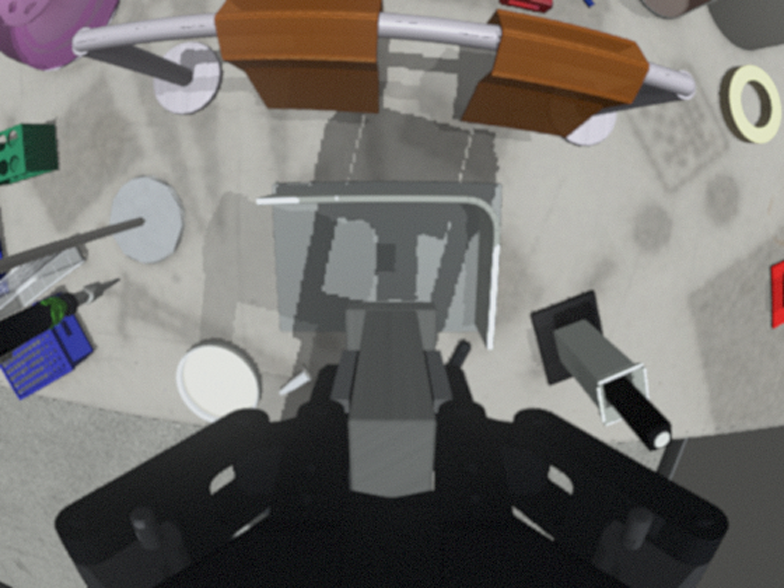

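```bash

python3 -m jog '[{"xyz":[0,0,-1],"delta_rot":[0,0,0],"gripper":1},{"xyz":[0,0,-1],"delta_rot":[0,0,0],"gripper":1},{"xyz":[0,0,-1],"delta_rot":[0,0,0],"gripper":1},{"xyz":[0,0,-1],"delta_rot":[0,0,0],"gripper":1},{"xyz":[0,0,-1],"delta_rot":[0,0,0],"gripper":1}]'
python3 -m jog '[{"xyz":[0,0,-1],"delta_rot":[0,0,0],"gripper":1},{"xyz":[0,0,-1],"delta_rot":[0,0,0],"gripper":1},{"xyz":[0,0,-0.8],"delta_rot":[0,0,0],"gripper":1},{"xyz":[0,0,-0.4],"delta_rot":[0,0,0],"gripper":1},{"xyz":[0,0,0],"delta_rot":[0,0,0],"gripper":1}]'
python3 -m jog '[{"xyz":[0,0,0],"delta_rot":[0,0,0],"gripper":1},{"xyz":[0,0,0],"delta_rot":[0,0,0],"gripper":1}]'
python3 - <<'E'
from h import *
tool();f=grab_frame("wrist");np.savez("w7.npz",**f)
from g import guard
guard(f);save(f,"w7.png",1.4)
E
```

```text
time: 23.3
position: [0.509, -0.0678, 0.1535]
ee_rot: [0.0, 1.0, 0.03, 0.0]
wrist_force: [0.5, 0.5, -2.5]
grip_width: 0.0196
grip_force: 59.5
time: 23.8
position: [0.5087, -0.0674, 0.0733]
ee_rot: [-0.0, 1.0, 0.03, -0.001]
wrist_force: [-0.4, -0.2, -2.0]
grip_width: 0.0194
grip_force: 59.4
time: 24.0
position: [0.5098, -0.0672, 0.0756]
ee_rot: [0.0, 1.0, 0.03, 0.001]
wrist_force: [-1.0, 0.0, -2.4]
grip_width: 0.0191
grip_force: 59.4
t 24.0 tcp [ 0.5098 -0.0672  0.0756] jaw -86.52 toolz [ 1.7e-03 -3.0e-04 -1.0e+00] F [-1.   0.  -2.4] grip 0.0191 59.4
long 4359 rect c [535.5 -28.1] size [ 42.7 126.2] long-axis deg 93.3 pca 86.4 mean [ 0.5497 -0.0383  0.0701] z [0.067 0.07  0.073]
short 324 rect c [ 500.9 -146.1] size [ 6.1 18.3] long-axis deg 2.1 pca 5.6 mean [ 0.5016 -0.1455  0.0698] z [0.067 0.07  0.071]
```

View pics/w7.png

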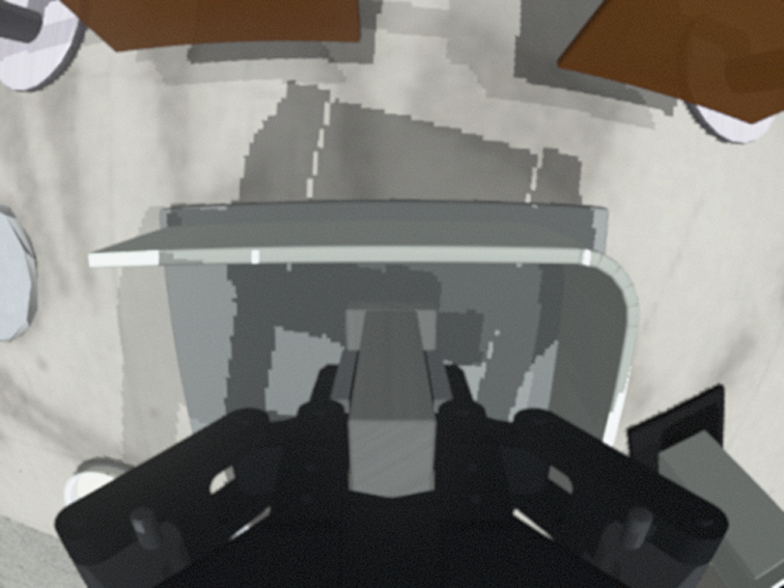

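View: square held above the plate, centred, wall ~27 mm ahead (row 255). Advance.

```bash

python3 -m jog '[{"xyz":[0.24,0.015,-0.14],"delta_rot":[0,0,0],"gripper":1},{"xyz":[0.24,0.015,0],"delta_rot":[0,0,0],"gripper":1},{"xyz":[0.24,0.015,0],"delta_rot":[0,0,0],"gripper":1},{"xyz":[0.2,0.015,0],"delta_rot":[0,0,0],"gripper":1},{"xyz":[0,0,0],"delta_rot":[0,0,0],"gripper":1}]'
for i in 1; do python3 -m jog '[{"xyz":[0.04,0,0],"delta_rot":[0,0,0],"gripper":1},{"xyz":[0,0,0],"delta_rot":[0,0,0],"gripper":1},{"xyz":[0,0,0],"delta_rot":[0,0,0],"gripper":1}]'; done
python3 -m jog '[{"xyz":[0.04,0,0],"delta_rot":[0,0,0],"gripper":1},{"xyz":[0,0,0],"delta_rot":[0,0,0],"gripper":1},{"xyz":[0,0,0],"delta_rot":[0,0,0],"gripper":1}]'
python3 -m jog '[{"xyz":[0.04,0,0],"delta_rot":[0,0,0],"gripper":1},{"xyz":[0,0,0],"delta_rot":[0,0,0],"gripper":1},{"xyz":[0,0,0],"delta_rot":[0,0,0],"gripper":1}]'
python3 -c "from h import *;tool()"
```

```text
time: 24.55
position: [0.5329, -0.0654, 0.0707]
ee_rot: [-0.0, 1.0, 0.031, -0.0]
wrist_force: [0.2, 0.5, -2.6]
grip_width: 0.0194
grip_force: 59.4
time: 24.85
position: [0.5332, -0.0655, 0.0708]
ee_rot: [0.0, 1.0, 0.03, -0.0]
wrist_force: [0.5, 0.3, -2.3]
grip_width: 0.0194
grip_force: 59.4
time: 25.15
position: [0.5343, -0.0655, 0.0708]
ee_rot: [0.0, 1.0, 0.03, 0.0]
wrist_force: [-0.1, -0.3, -2.0]
grip_width: 0.0195
grip_force: 59.4
time: 25.45
position: [0.5353, -0.0655, 0.0708]
ee_rot: [-0.0, 1.0, 0.03, 0.0]
wrist_force: [0.3, 0.2, -2.1]
grip_width: 0.0194
grip_force: 59.4
t 25.45 tcp [ 0.5353 -0.0655  0.0708] jaw -86.51 toolz [-0.e+00  1.e-04 -1.e+00] F [ 0.3  0.2 -2.1] grip 0.0194 59.4
```

```bash

python3 -m jog '[{"xyz":[0.03,0,0],"delta_rot":[0,0,0],"gripper":1},{"xyz":[0,0,0],"delta_rot":[0,0,0],"gripper":1},{"xyz":[0,0,0],"delta_rot":[0,0,0],"gripper":1}]' | sed -n '2p;4p'
python3 -m jog '[{"xyz":[0.03,0,0],"delta_rot":[0,0,0],"gripper":1},{"xyz":[0,0,0],"delta_rot":[0,0,0],"gripper":1},{"xyz":[0,0,0],"delta_rot":[0,0,0],"gripper":1}]'| sed -n '2p;4p'
python3 -m jog '[{"xyz":[0.03,0,0],"delta_rot":[0,0,0],"gripper":1},{"xyz":[0,0,0],"delta_rot":[0,0,0],"gripper":1},{"xyz":[0,0,0],"delta_rot":[0,0,0],"gripper":1}]'| sed -n '2p;4p'
```

```text
position: [0.536, -0.0655, 0.0708]
wrist_force: [-0.1, -0.2, -2.6]
position: [0.5368, -0.0655, 0.0708]
wrist_force: [0.1, 0.7, -2.1]
position: [0.5372, -0.0655, 0.0708]
wrist_force: [-4.8, -0.4, 0.9]
```

```bash

python3 -m jog '[{"xyz":[0,0,-0.03],"delta_rot":[0,0,0],"gripper":1},{"xyz":[0,0,0],"delta_rot":[0,0,0],"gripper":1},{"xyz":[0,0,0],"delta_rot":[0,0,0],"gripper":1}]' | sed -n '2p;4p'
python3 -m jog '[{"xyz":[0,0,-0.03],"delta_rot":[0,0,0],"gripper":1},{"xyz":[0,0,0],"delta_rot":[0,0,0],"gripper":1},{"xyz":[0,0,0],"delta_rot":[0,0,0],"gripper":1}]'| sed -n '2p;4p'
python3 -m jog '[{"xyz":[0,0,-0.02],"delta_rot":[0,0,0],"gripper":1},{"xyz":[0,0,0],"delta_rot":[0,0,0],"gripper":1},{"xyz":[0,0,0],"delta_rot":[0,0,0],"gripper":1}]'| sed -n '2p;4p'
```

```text
position: [0.5372, -0.0655, 0.07]
wrist_force: [-4.3, -0.7, -0.6]
position: [0.5372, -0.0655, 0.0693]
wrist_force: [-5.2, -1.0, -0.1]
position: [0.5372, -0.0655, 0.0693]
wrist_force: [-9.6, -0.5, 6.4]
```

```bash

python3 -m jog '[{"xyz":[0,0,-0.01],"delta_rot":[0,0,0],"gripper":1},{"xyz":[0,0,0],"delta_rot":[0,0,0],"gripper":1},{"xyz":[0,0,0],"delta_rot":[0,0,0],"gripper":1},{"xyz":[0,0,0],"delta_rot":[0,0,0],"gripper":1},{"xyz":[0,0,0],"delta_rot":[0,0,0],"gripper":1}]' | sed -n '2p;4p'
python3 -m jog '[{"xyz":[0,0,0],"delta_rot":[0,0,0],"gripper":1},{"xyz":[0,0,0],"delta_rot":[0,0,0],"gripper":1},{"xyz":[0,0,0],"delta_rot":[0,0,0],"gripper":1},{"xyz":[0,0,0],"delta_rot":[0,0,0],"gripper":1},{"xyz":[0,0,0],"delta_rot":[0,0,0],"gripper":1}]' | sed -n '2p;4p'
python3 - <<'E'
from h import *
s=state();tool(s);print(s["moment"].round(2),s["grip_width"])
f=grab_frame("wrist");np.savez("w8.npz",**f);save(f,"w8.png",1.4);W=wworld(f)
t=grab_frame("top")
p,m=sel(W,.537,-.066,.04,.09,.115);
# leg top plane
q=p[(p[:,2]>.098)&(p[:,2]<.108)];rect("legtop",q)
A=np.c_[q[:,:2],np.ones(len(q))];print("plane slopes",np.linalg.lstsq(A,q[:,2],rcond=None)[0].round(4))
with np.errstate(invalid='ignore'):
    a=W[(W[...,2]>.068)&(W[...,2]<.0735)&(W[...,0]>.545)&(W[...,0]<.58)&(W[...,1]>-.02)&(W[...,1]<.05)]
rect("wall",a)
E
```

```text
position: [0.5373, -0.0655, 0.0692]
wrist_force: [-10.6, -0.3, 9.0]
position: [0.5373, -0.0655, 0.0692]
wrist_force: [-10.6, 0.8, 9.7]
t 28.25 tcp [ 0.5373 -0.0655  0.0692] jaw -86.5 toolz [-7.e-04 -1.e-04 -1.e+00] F [-10.6   0.8   9.7] grip 0.0195 60.9
[0.08 1.61 0.08] 0.01948494791783531
legtop 8223 rect c [539.9 -65.7] size [29.9 79.8] long-axis deg 93.6 pca 93.3 mean [ 0.5431 -0.0657  0.1024] z [0.098 0.102 0.107]
plane slopes [-0.089  -0.0058  0.1503]
wall 1233 rect c [552.    7.9] size [ 5.7 56. ] long-axis deg 93.1 pca 93.5 mean [0.5524 0.0053 0.0701] z [0.068 0.07  0.072]
```

View pics/w8.png

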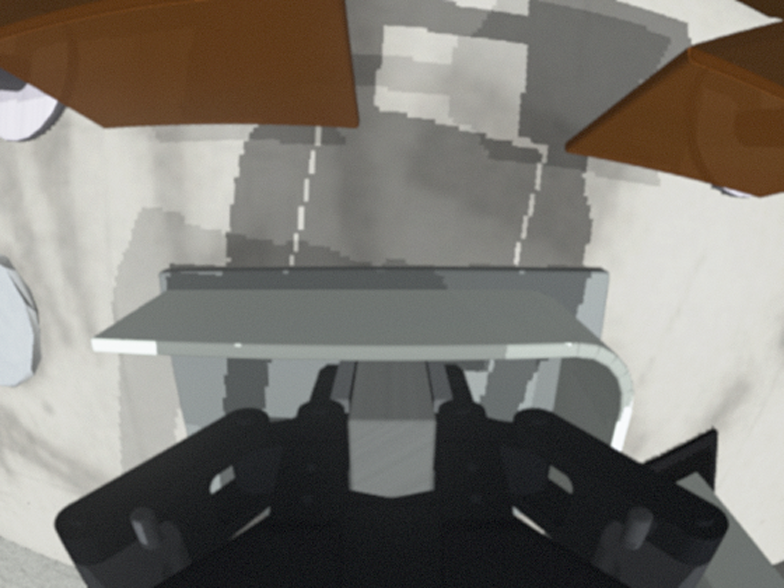

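```bash

python3 - <<'E'
from h import *
for n in ["w6","w7","w8"]:
    f=dict(np.load(n+".npz"));W=wworld(f);p=W[306:344,256:303].reshape(-1,3);p=p[np.isfinite(p[:,0])]
    A=np.c_[p[:,:2],np.ones(len(p))];c=np.linalg.lstsq(A,p[:,2],rcond=None)[0];print(n,c.round(4),p.mean(0).round(4),(p[:,2]-A@c).std().round(4))
E
```

```text
w6 [0.0067 0.0033 0.3098] [ 0.5157 -0.0666  0.313 ] 0.0005
w7 [0.0113 0.0104 0.1036] [ 0.5165 -0.0666  0.1088] 0.0005
w8 [0.0075 0.001  0.0984] [ 0.544  -0.0649  0.1024] 0.0005
```

Flush: the leg top is level within 0.5° and at the expected height, bearing about 10 N on wall and plate. Now take it off and stand it on clear bench at (0.55,-0.33).

```bash

python3 -m jog '[{"xyz":[0,0,0.06],"delta_rot":[0,0,0],"gripper":1},{"xyz":[-0.1,0,0.04],"delta_rot":[0,0,0],"gripper":1},{"xyz":[-0.3,0,0],"delta_rot":[0,0,0],"gripper":1},{"xyz":[-0.5,0,0.2],"delta_rot":[0,0,0],"gripper":1},{"xyz":[0,0,0.7],"delta_rot":[0,0,0],"gripper":1}]'
python3 -m jog '[{"xyz":[0,0,1],"delta_rot":[0,0,0],"gripper":1},{"xyz":[0,0,1],"delta_rot":[0,0,0],"gripper":1},{"xyz":[0,0,1],"delta_rot":[0,0,0],"gripper":1},{"xyz":[0,0,1],"delta_rot":[0,0,0],"gripper":1},{"xyz":[0,0,1],"delta_rot":[0,0,0],"gripper":1}]'
python3 -m jog '[{"xyz":[0,0,1],"delta_rot":[0,0,0],"gripper":1},{"xyz":[0,0,0.8],"delta_rot":[0,0,0],"gripper":1},{"xyz":[0.2,-0.8,0],"delta_rot":[0,0,0],"gripper":1},{"xyz":[0.2,-0.9,0],"delta_rot":[0,0,0],"gripper":1},{"xyz":[0.2,-0.9,0],"delta_rot":[0,0,0],"gripper":1}]'
python3 -m jog '[{"xyz":[0.2,-0.9,0],"delta_rot":[0,0,0],"gripper":1},{"xyz":[0.2,-0.9,0],"delta_rot":[0,0,0],"gripper":1},{"xyz":[0.2,-0.9,0],"delta_rot":[0,0,0],"gripper":1},{"xyz":[0.2,-0.9,0],"delta_rot":[0,0,0],"gripper":1},{"xyz":[0,-0.9,0],"delta_rot":[0,0,0],"gripper":1}]'
python3 -m jog '[{"xyz":[0,-0.9,0],"delta_rot":[0,0,0],"gripper":1},{"xyz":[0,-0.9,0],"delta_rot":[0,0,0],"gripper":1},{"xyz":[0,-0.9,0],"delta_rot":[0,0,0],"gripper":1},{"xyz":[0,-0.8,0],"delta_rot":[0,0,0],"gripper":1},{"xyz":[0,0,0],"delta_rot":[0,0,0],"gripper":1}]'
python3 - <<'E'
from h import *
f=grab_frame("wrist");tool();np.savez("w9.npz",**f);save(f,"w9.png",1.4);W=wworld(f);p=W[306:344,256:303].reshape(-1,3);p=p[np.isfinite(p[:,0])]
A=np.c_[p[:,:2],np.ones(len(p))];c=np.linalg.lstsq(A,p[:,2],rcond=None)[0];print(c.round(4),p.mean(0).round(4))
E
```

```text
time: 28.85
position: [0.5129, -0.0653, 0.0921]
ee_rot: [-0.0, 1.0, 0.03, -0.001]
wrist_force: [0.0, 0.5, -2.1]
grip_width: 0.0196
grip_force: 59.2
time: 29.35
position: [0.5145, -0.0655, 0.2196]
ee_rot: [0.0, 1.0, 0.03, 0.0]
wrist_force: [-0.1, -0.0, -2.4]
grip_width: 0.0193
grip_force: 59.2
time: 29.85
position: [0.5298, -0.1311, 0.2637]
ee_rot: [0.0, 1.0, 0.031, 0.0]
wrist_force: [-0.3, 0.2, -2.9]
grip_width: 0.0194
grip_force: 59.4
time: 30.35
position: [0.55, -0.2438, 0.2633]
ee_rot: [-0.0, 1.0, 0.031, 0.0]
wrist_force: [0.2, 0.6, -2.5]
grip_width: 0.0188
grip_force: 59.4
time: 30.85
position: [0.5495, -0.3324, 0.2631]
ee_rot: [0.0, 1.0, 0.03, -0.0]
wrist_force: [-0.3, -0.6, -3.2]
grip_width: 0.0192
grip_force: 59.3
t 30.9 tcp [ 0.5497 -0.3314  0.2632] jaw -86.58 toolz [-4.e-04  3.e-04 -1.e+00] F [-0.2  0.2 -2. ] grip 0.0194 59.3
[0.0107 0.0045 0.2918] [ 0.5563 -0.3318  0.2963]
```

View pics/w9.png

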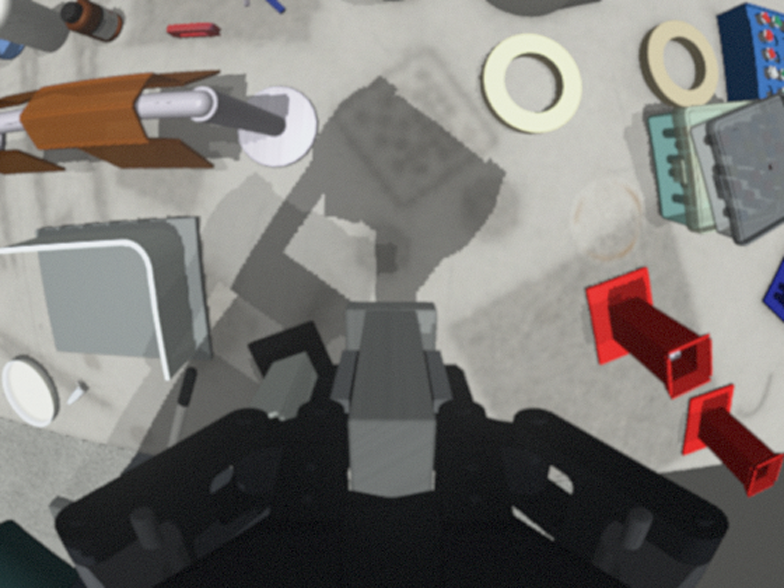

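```bash

python3 -m jog '[{"xyz":[0,0,-1],"delta_rot":[0,0,0],"gripper":1},{"xyz":[0,0,-1],"delta_rot":[0,0,0],"gripper":1},{"xyz":[0,0,-1],"delta_rot":[0,0,0],"gripper":1},{"xyz":[0,0,-1],"delta_rot":[0,0,0],"gripper":1},{"xyz":[0,0,-1],"delta_rot":[0,0,0],"gripper":1}]' | sed -n '2p;4p'
python3 -m jog '[{"xyz":[0,0,-1],"delta_rot":[0,0,0],"gripper":1},{"xyz":[0,0,-1],"delta_rot":[0,0,0],"gripper":1},{"xyz":[0,0,-0.7],"delta_rot":[0,0,0],"gripper":1},{"xyz":[0,0,-0.3],"delta_rot":[0,0,0],"gripper":1},{"xyz":[0,0,-0.1],"delta_rot":[0,0,0],"gripper":1}]' | sed -n '2p;4p'
python3 -m jog '[{"xyz":[0,0,-0.06],"delta_rot":[0,0,0],"gripper":1},{"xyz":[0,0,0],"delta_rot":[0,0,0],"gripper":1},{"xyz":[0,0,0],"delta_rot":[0,0,0],"gripper":1}]' | sed -n '2p;4p'
```

```text
position: [0.55, -0.3297, 0.1378]
wrist_force: [0.9, 0.2, -2.6]
position: [0.55, -0.3302, 0.0608]
wrist_force: [0.6, -0.1, -2.5]
position: [0.5503, -0.3307, 0.0605]
wrist_force: [0.3, 0.0, -2.1]
```

```bash

python3 -m jog '[{"xyz":[0,0,-0.06],"delta_rot":[0,0,0],"gripper":1},{"xyz":[0,0,0],"delta_rot":[0,0,0],"gripper":1},{"xyz":[0,0,0],"delta_rot":[0,0,0],"gripper":1}]' | sed -n '2p;4p'
python3 -m jog '[{"xyz":[0,0,0],"delta_rot":[0,0,0],"gripper":0.2},{"xyz":[0,0,0],"delta_rot":[0,0,0],"gripper":0},{"xyz":[0,0,0],"delta_rot":[0,0,0],"gripper":-0.5},{"xyz":[0,0,0],"delta_rot":[0,0,0],"gripper":-0.5},{"xyz":[0,0,0.4],"delta_rot":[0,0,0],"gripper":-0.5}]' | sed -n '2p;4p;5p'
python3 -m jog '[{"xyz":[0,0,1],"delta_rot":[0,0,0],"gripper":-0.5},{"xyz":[0,0,1],"delta_rot":[0,0,0],"gripper":-0.5},{"xyz":[0,0,1],"delta_rot":[0,0,0],"gripper":-0.5},{"xyz":[0,0,1],"delta_rot":[0,0,0],"gripper":-1},{"xyz":[0,0,1],"delta_rot":[0,0,0],"gripper":-1}]' | sed -n '2p;4p'
python3 -m jog '[{"xyz":[0,0,1],"delta_rot":[0,0,0],"gripper":-1},{"xyz":[0,0,1],"delta_rot":[0,0,0],"gripper":-1},{"xyz":[0,0,1],"delta_rot":[0,0,0],"gripper":-1},{"xyz":[-0.7,0.4,0.3],"delta_rot":[0,0,0.5],"gripper":-1},{"xyz":[-0.7,0.4,0],"delta_rot":[0,0,0.5],"gripper":-1}]' | sed -n '2p;4p'
python3 -m jog '[{"xyz":[-0.7,0.4,0],"delta_rot":[0,0,0.5],"gripper":-1},{"xyz":[-0.7,0.4,0],"delta_rot":[0,0,0.5],"gripper":-1},{"xyz":[-0.7,0.5,0],"delta_rot":[0,0,0.5],"gripper":-1},{"xyz":[-0.7,0.5,0],"delta_rot":[0,0,0.5],"gripper":-1},{"xyz":[-0.6,0.55,0],"delta_rot":[0,0,0.4],"gripper":-1}]' | sed -n '2p;4p'
python3 -m jog '[{"xyz":[0,0,0],"delta_rot":[0,0,0],"gripper":-1},{"xyz":[0,0,0],"delta_rot":[0,0,0],"gripper":-1}]' | sed -n '2p;4p'
python3 - <<'E'
from g import *
tool();f=grab_frame("wrist");np.savez("w10.npz",**f);save(f,"w10.png",1.4);W=wworld(f)
rect("pentop",sel(W,.43,-.251,.04,.178,.19)[0]);rect("dockmouth",sel(W,.43,-.251,.04,.115,.13)[0])
rect("sqtop",sel(W,.55,-.33,.05,.085,.1)[0])
guard(f)
E
```

```text
position: [0.5502, -0.3306, 0.0583]
wrist_force: [-0.1, -0.3, -1.8]
position: [0.5495, -0.3301, 0.0671]
wrist_force: [-0.7, -0.2, 0.0]
grip_width: 0.064
position: [0.55, -0.3304, 0.1951]
wrist_force: [-1.1, 1.2, 1.0]
position: [0.5149, -0.3104, 0.278]
wrist_force: [-0.3, -0.4, 0.1]
position: [0.4291, -0.2512, 0.2764]
wrist_force: [-0.3, -0.7, 0.5]
position: [0.43, -0.2517, 0.2765]
wrist_force: [-0.3, 1.1, 0.9]
t 34.7 tcp [ 0.43   -0.2517  0.2765] jaw -66.14 toolz [ 1.3e-03 -8.0e-04 -1.0e+00] F [-0.3  1.1  0.9] grip 0.0854 0.0
pentop 751 rect c [ 429.  -250.6] size [19.8 19.9] long-axis deg 24.3 pca 138.3 mean [ 0.4299 -0.2504  0.1828] z [0.179 0.183 0.185]
dockmouth 1058 rect c [ 429.5 -251.6] size [43.6 43.9] long-axis deg 23.6 pca 107.3 mean [ 0.4331 -0.2503  0.1203] z [0.115 0.121 0.126]
sqtop 654 rect c [ 549.9 -330.1] size [21.3 31.8] long-axis deg 3.2 pca 3.8 mean [ 0.5497 -0.3292  0.0911] z [0.086 0.091 0.093]
long 424 rect c [553.6 -27.6] size [  5.8 124.7] long-axis deg 93.6 pca 93.7 mean [ 0.5538 -0.0358  0.07  ] z [0.068 0.07  0.072]
short 340 rect c [ 476.3 -148.3] size [ 5.7 67.2] long-axis deg 3.4 pca 3.5 mean [ 0.477  -0.1484  0.07  ] z [0.068 0.07  0.072]
```

View pics/w10.png

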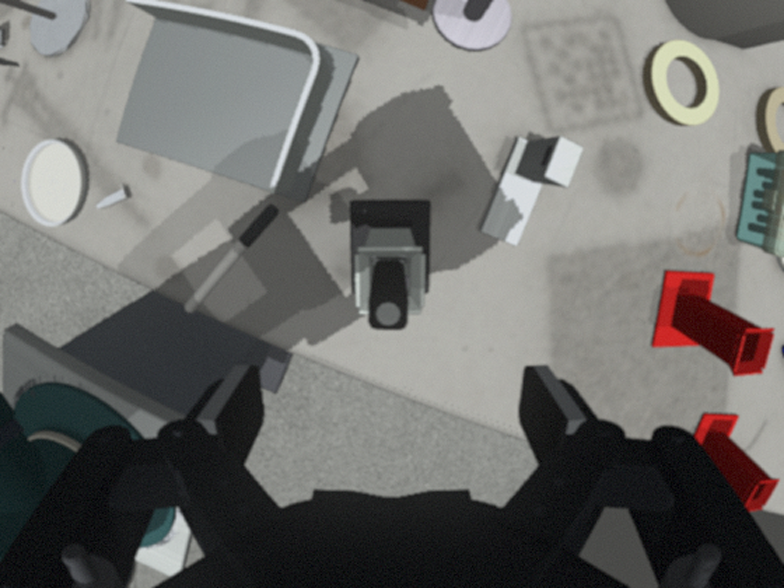

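Square stands clear (px 530,190); pen in the white dock right ahead (390,290), red docks at right. Take the pen.

```bash

python3 -m jog '[{"xyz":[-0.03,0.03,-1],"delta_rot":[0,0,0],"gripper":-0.4},{"xyz":[0,0,-1],"delta_rot":[0,0,0],"gripper":-0.4},{"xyz":[0,0,-1],"delta_rot":[0,0,0],"gripper":-0.4},{"xyz":[0,0,-1],"delta_rot":[0,0,0],"gripper":-0.2},{"xyz":[0,0,-0.6],"delta_rot":[0,0,0],"gripper":-0.2}]' | sed -n '2p;4p;5p'
python3 -m jog '[{"xyz":[0,0,-0.38],"delta_rot":[0,0,0],"gripper":-0.2},{"xyz":[0,0,0],"delta_rot":[0,0,0],"gripper":0},{"xyz":[0,0,0],"delta_rot":[0,0,0],"gripper":0.2},{"xyz":[0,0,0],"delta_rot":[0,0,0],"gripper":1},{"xyz":[0,0,0],"delta_rot":[0,0,0],"gripper":1}]' | sed -n '2p;4p;5p'
python3 -m jog '[{"xyz":[0,0,0],"delta_rot":[0,0,0],"gripper":1},{"xyz":[0,0,0],"delta_rot":[0,0,0],"gripper":1},{"xyz":[0,0,0],"delta_rot":[0,0,0],"gripper":1},{"xyz":[0,0,0],"delta_rot":[0,0,0],"gripper":1},{"xyz":[0,0,0],"delta_rot":[0,0,0],"gripper":1}]'
python3 -c "from h import *;tool();print(state()['moment'])"
```

```text
position: [0.4292, -0.251, 0.1585]
wrist_force: [1.0, 0.6, -1.0]
grip_width: 0.0515
position: [0.4297, -0.2513, 0.1522]
wrist_force: [0.7, 0.4, 5.2]
grip_width: 0.0194
time: 36.25
position: [0.4297, -0.2513, 0.1522]
ee_rot: [0.001, 0.978, 0.207, 0.001]
wrist_force: [0.1, -0.9, 5.6]
grip_width: 0.0194
grip_force: 58.8
t 36.25 tcp [ 0.4297 -0.2513  0.1522] jaw -66.11 toolz [ 0.0018 -0.0011 -1.    ] F [ 0.1 -0.9  5.6] grip 0.0194 58.8
[-0.07192156 -0.2104714   0.01387184]
```

```bash

python3 -m jog '[{"xyz":[0,0,0.4],"delta_rot":[0,0,0],"gripper":1},{"xyz":[0,0,0.8],"delta_rot":[0,0,0],"gripper":1},{"xyz":[0,0,0.8],"delta_rot":[0,0,0],"gripper":1},{"xyz":[0,0,0.8],"delta_rot":[0,0,0],"gripper":1},{"xyz":[0,0,0.8],"delta_rot":[0,0,0],"gripper":1}]' | sed -n '2p;4p;5p'
python3 -m jog '[{"xyz":[0,0,0.8],"delta_rot":[0,0,0],"gripper":1},{"xyz":[0,0,0.8],"delta_rot":[0,0,0],"gripper":1},{"xyz":[0,0,0.4],"delta_rot":[0,0,0],"gripper":1},{"xyz":[0.1,0.7,0],"delta_rot":[0,0,0],"gripper":1},{"xyz":[0.1,0.7,0],"delta_rot":[0,0,0],"gripper":1}]' | sed -n '2p;4p;5p'
python3 -m jog '[{"xyz":[0.1,0.7,0],"delta_rot":[0,0,0],"gripper":1},{"xyz":[0.1,0.7,0],"delta_rot":[0,0,0],"gripper":1},{"xyz":[0.1,0.7,0],"delta_rot":[0,0,0],"gripper":1},{"xyz":[0.1,0.7,0],"delta_rot":[0,0,0],"gripper":1},{"xyz":[0.1,0.7,0],"delta_rot":[0,0,0],"gripper":1}]' | sed -n '2p;4p;5p'
python3 -m jog '[{"xyz":[0.1,0.7,0],"delta_rot":[0,0,0],"gripper":1},{"xyz":[0.1,0.7,0],"delta_rot":[0,0,0],"gripper":1},{"xyz":[0.1,0.7,0],"delta_rot":[0,0,0],"gripper":1},{"xyz":[0,0,0],"delta_rot":[0,0,0],"gripper":1},{"xyz":[0,0,0],"delta_rot":[0,0,0],"gripper":1}]' | sed -n '2p;4p;5p'
python3 - <<'E'
from g import *
tool();f=grab_frame("wrist");np.savez("w11.npz",**f);save(f,"w11.png",1.4);a,b=guard(f)
print(f["view"].round(4).tolist())
E
```

```text
position: [0.4291, -0.2509, 0.2425]
wrist_force: [0.7, 0.3, -0.9]
grip_width: 0.0194
position: [0.4342, -0.2157, 0.2912]
wrist_force: [-0.3, 0.1, -1.6]
grip_width: 0.0191
position: [0.4466, -0.1277, 0.2909]
wrist_force: [0.4, -0.1, -0.2]
grip_width: 0.0191
position: [0.4542, -0.076, 0.291]
wrist_force: [-0.3, -0.3, -0.3]
grip_width: 0.0195
t 38.25 tcp [ 0.4542 -0.076   0.291 ] jaw -66.06 toolz [-3.e-04 -1.e-04 -1.e+00] F [-0.3 -0.3 -0.3] grip 0.0195 58.8
long 585 rect c [553.6 -27.1] size [  5.9 126. ] long-axis deg 93.6 pca 93.4 mean [ 0.5534 -0.0273  0.0701] z [0.068 0.07  0.072]
short 304 rect c [ 476.4 -147.8] size [ 6.4 66.7] long-axis deg 2.8 pca 3.4 mean [ 0.4764 -0.1475  0.07  ] z [0.067 0.07  0.072]
[[0.4049, -0.9144, 0.0004, -0.2534], [-0.8782, -0.3887, 0.2787, 0.323], [-0.2547, -0.1131, -0.9604, 0.5215], [0.0, 0.0, 0.0, 1.0]]
```

View pics/w11.png

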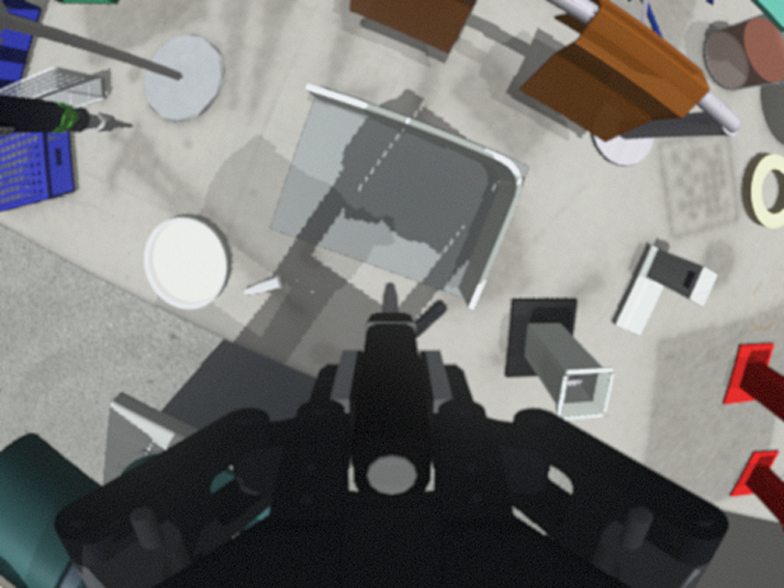

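```bash

python3 - <<'E'
from h import *
f=dict(np.load("w11.npz"));W=wworld(f)
p=W[198:216,272:286].reshape(-1,3);p=p[np.isfinite(p[:,0])&(abs(p[:,2]-.16)<.03)]
print("nose",len(p));o=np.argsort(p[:,2]);print(p[o[:8]].round(4).tolist());
for a,b in((.14,.16),(.16,.18),(.18,.2)):
    q=p[(p[:,2]>a)&(p[:,2]<b)];print(a,len(q),q.mean(0).round(4) if len(q) else 0)
t=dict(np.load("top6.npz"));
for n,V in(("w6",wworld(dict(np.load("w6.npz")))),("top",world(dict(np.load("top.npz"))))):
    with np.errstate(invalid='ignore'): q=V[(V[...,1]>.05)&(V[...,1]<.2)&(V[...,0]>.4)&(V[...,0]<.63)&(V[...,2]>.08)]
    print(n,len(q),np.c_[q.min(0),q.max(0)].round(3).tolist() if len(q) else "")
E
```

```text
nose 117
[[0.4554, -0.0744, 0.1499], [0.4551, -0.0736, 0.15], [0.4561, -0.0759, 0.1501], [0.4555, -0.078, 0.151], [0.4542, -0.0731, 0.151], [0.4561, -0.0768, 0.1519], [0.4564, -0.0749, 0.1524], [0.4563, -0.0758, 0.1539]]
0.14 20 [ 0.4557 -0.0748  0.1547]
0.16 66 [ 0.4561 -0.0749  0.1716]
0.18 31 [ 0.4563 -0.0746  0.1845]
w6 1946 [[0.456, 0.53], [0.164, 0.2], [0.08, 0.205]]
top 348 [[0.457, 0.538], [0.158, 0.2], [0.084, 0.295]]
```

```bash

python3 -m jog '[{"xyz":[0.59,0.87,0],"delta_rot":[0,0,0],"gripper":1},{"xyz":[0.59,0.87,0],"delta_rot":[0,0,0],"gripper":1},{"xyz":[0.59,0.87,0],"delta_rot":[0,0,0],"gripper":1},{"xyz":[0.58,0.87,0],"delta_rot":[0,0,0],"gripper":1},{"xyz":[0.58,0.86,-0.3],"delta_rot":[0,0,0],"gripper":1}]' | sed -n '2p;4p;5p'
python3 -m jog '[{"xyz":[0,0,-1],"delta_rot":[0,0,0],"gripper":1},{"xyz":[0,0,-1],"delta_rot":[0,0,0],"gripper":1},{"xyz":[0,0,-1],"delta_rot":[0,0,0],"gripper":1},{"xyz":[0,0,-0.8],"delta_rot":[0,0,0],"gripper":1},{"xyz":[0,0,-0.5],"delta_rot":[0,0,0],"gripper":1}]' | sed -n '2p;4p;5p'
python3 -m jog '[{"xyz":[0,0,-0.4],"delta_rot":[0,0,0],"gripper":1},{"xyz":[0,0,-0.2],"delta_rot":[0,0,0],"gripper":1},{"xyz":[0,0,-0.1],"delta_rot":[0,0,0],"gripper":1},{"xyz":[0,0,0],"delta_rot":[0,0,0],"gripper":1},{"xyz":[0,0,0],"delta_rot":[0,0,0],"gripper":1}]' | sed -n '2p;4p;5p'
python3 - <<'E'
from g import *
tool();f=grab_frame("wrist");np.savez("w12.npz",**f);save(f,"w12.png",1.4);W=wworld(f)
with np.errstate(invalid='ignore'): a=W[(W[...,2]>.067)&(W[...,2]<.0735)&(abs(W[...,0]-.555)<.04)&(W[...,1]>-.09)&(W[...,1]<.06)]
rect("long",a)
p=W[195:225,268:290].reshape(-1,3);p=p[np.isfinite(p[:,0])];q=p[(p[:,2]>.014)&(p[:,2]<.06)];print(len(q),q.mean(0) if len(q) else "",q[:,2].min() if len(q) else "")
E
```

```text
position: [0.5283, 0.0326, 0.2843]
wrist_force: [0.1, -0.4, -1.2]
grip_width: 0.0193
position: [0.5271, 0.0317, 0.1743]
wrist_force: [-0.7, 0.8, -1.3]
grip_width: 0.0195
position: [0.5278, 0.0325, 0.1592]
wrist_force: [-0.3, 0.1, -1.2]
grip_width: 0.0196
t 39.8 tcp [0.5278 0.0325 0.1592] jaw -66.11 toolz [ 9.e-04  0.e+00 -1.e+00] F [-0.3  0.1 -1.2] grip 0.0196 58.9
long 1278 rect c [553.1 -24.7] size [ 24.1 130. ] long-axis deg 102.1 pca 94.4 mean [ 0.5531 -0.0207  0.0701] z [0.068 0.07  0.072]
137 [0.52970317 0.03369697 0.04300117] 0.016358445953730705
```

View pics/w12.png

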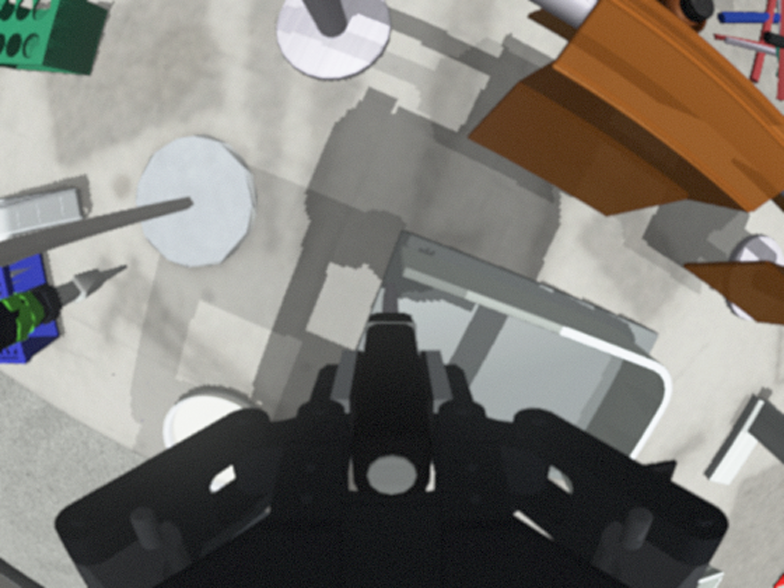

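Tip is over the plate just inside the wall's free end (px 390,285). Close in to the wall and start tracing.

```bash

python3 -m jog '[{"xyz":[0.131,0.008,0],"delta_rot":[0,0,0],"gripper":1},{"xyz":[0.131,0.008,0],"delta_rot":[0,0,0],"gripper":1},{"xyz":[0.131,0.008,0],"delta_rot":[0,0,0],"gripper":1},{"xyz":[0.131,0.008,0],"delta_rot":[0,0,0],"gripper":1},{"xyz":[0,0,0],"delta_rot":[0,0,0],"gripper":1}]' | sed -n '2p;4p;5p'
python3 -m jog '[{"xyz":[0,0,0],"delta_rot":[0,0,0],"gripper":1},{"xyz":[0,0,0],"delta_rot":[0,0,0],"gripper":1},{"xyz":[0,0,0],"delta_rot":[0,0,0],"gripper":1},{"xyz":[0.0022,-0.036,0],"delta_rot":[0,0,0],"gripper":1},{"xyz":[0.0022,-0.036,0],"delta_rot":[0,0,0],"gripper":1}]' | sed -n '2p;4p;5p'
python3 -m jog '[{"xyz":[0.0044,-0.072,0],"delta_rot":[0,0,0],"gripper":1},{"xyz":[0.0044,-0.072,0],"delta_rot":[0,0,0],"gripper":1},{"xyz":[0.0044,-0.072,0],"delta_rot":[0,0,0],"gripper":1},{"xyz":[0.0044,-0.072,0],"delta_rot":[0,0,0],"gripper":1},{"xyz":[0,0,0],"delta_rot":[0,0,0],"gripper":1}]' | sed -n '2p;4p;5p'
python3 -m jog '[{"xyz":[0,0,0],"delta_rot":[0,0,0],"gripper":1},{"xyz":[0,0,0],"delta_rot":[0,0,0],"gripper":1},{"xyz":[0,0,0],"delta_rot":[0,0,0],"gripper":1},{"xyz":[0,0,0],"delta_rot":[0,0,0],"gripper":1},{"xyz":[0,0,0],"delta_rot":[0,0,0],"gripper":1}]' | sed -n '2p;4p;5p'
python3 -m jog '[{"xyz":[0.0044,-0.072,0],"delta_rot":[0,0,0],"gripper":1},{"xyz":[0.0044,-0.072,0],"delta_rot":[0,0,0],"gripper":1},{"xyz":[0.0044,-0.072,0],"delta_rot":[0,0,0],"gripper":1},{"xyz":[0.0044,-0.072,0],"delta_rot":[0,0,0],"gripper":1},{"xyz":[0.0044,-0.072,0],"delta_rot":[0,0,0],"gripper":1}]' | sed -n '2p;4p;5p'
python3 -m jog '[{"xyz":[0.0044,-0.072,0],"delta_rot":[0,0,0],"gripper":1},{"xyz":[0.0044,-0.072,0],"delta_rot":[0,0,0],"gripper":1},{"xyz":[0.0044,-0.072,0],"delta_rot":[0,0,0],"gripper":1},{"xyz":[0.0044,-0.072,0],"delta_rot":[0,0,0],"gripper":1},{"xyz":[0.0044,-0.072,0],"delta_rot":[0,0,0],"gripper":1}]' | sed -n '2p;4p;5p'
python3 -c "from h import *;tool()"
```

```text
position: [0.541, 0.0333, 0.1585]
wrist_force: [-0.5, -0.8, -1.7]
grip_width: 0.0194
position: [0.5407, 0.0314, 0.1586]
wrist_force: [-0.0, -0.0, -1.0]
grip_width: 0.0194
position: [0.5412, 0.0241, 0.1585]
wrist_force: [0.7, -0.8, -0.6]
grip_width: 0.019
position: [0.5412, 0.0243, 0.1585]
wrist_force: [-0.3, -0.2, -0.9]
grip_width: 0.0194
position: [0.5417, 0.0151, 0.1585]
wrist_force: [-0.4, 0.4, -1.5]
grip_width: 0.0195
position: [0.5423, 0.0062, 0.1585]
wrist_force: [-0.7, 0.3, -1.1]
grip_width: 0.0193
t 42.85 tcp [0.5423 0.0062 0.1585] jaw -66.11 toolz [-0.  0. -1.] F [-0.7  0.3 -1.1] grip 0.0193 58.9
```

```bash

python3 -m jog '[{"xyz":[0.0044,-0.072,0],"delta_rot":[0,0,0],"gripper":1},{"xyz":[0.0044,-0.072,0],"delta_rot":[0,0,0],"gripper":1},{"xyz":[0.0044,-0.072,0],"delta_rot":[0,0,0],"gripper":1},{"xyz":[0.0044,-0.072,0],"delta_rot":[0,0,0],"gripper":1},{"xyz":[0.0044,-0.072,0],"delta_rot":[0,0,0],"gripper":1}]' | sed -n '2p;4p;5p'
python3 -m jog '[{"xyz":[0.0044,-0.072,0],"delta_rot":[0,0,0],"gripper":1},{"xyz":[0.0044,-0.072,0],"delta_rot":[0,0,0],"gripper":1},{"xyz":[0.0044,-0.072,0],"delta_rot":[0,0,0],"gripper":1},{"xyz":[0.0044,-0.072,0],"delta_rot":[0,0,0],"gripper":1},{"xyz":[0.0044,-0.072,0],"delta_rot":[0,0,0],"gripper":1}]' | sed -n '2p;4p;5p'
python3 -m jog '[{"xyz":[0.0044,-0.072,0],"delta_rot":[0,0,0],"gripper":1},{"xyz":[0.0044,-0.072,0],"delta_rot":[0,0,0],"gripper":1},{"xyz":[0.0044,-0.072,0],"delta_rot":[0,0,0],"gripper":1},{"xyz":[0.0044,-0.072,0],"delta_rot":[0,0,0],"gripper":1},{"xyz":[0.0044,-0.072,0],"delta_rot":[0,0,0],"gripper":1}]' | sed -n '2p;4p;5p'
python3 -m jog '[{"xyz":[0.0044,-0.072,0],"delta_rot":[0,0,0],"gripper":1},{"xyz":[0.0044,-0.072,0],"delta_rot":[0,0,0],"gripper":1},{"xyz":[0.0044,-0.072,0],"delta_rot":[0,0,0],"gripper":1},{"xyz":[0.0044,-0.072,0],"delta_rot":[0,0,0],"gripper":1},{"xyz":[0.0044,-0.072,0],"delta_rot":[0,0,0],"gripper":1}]' | sed -n '2p;4p;5p'
python3 -m jog '[{"xyz":[0.0044,-0.072,0],"delta_rot":[0,0,0],"gripper":1},{"xyz":[0.0044,-0.072,0],"delta_rot":[0,0,0],"gripper":1},{"xyz":[0.0044,-0.072,0],"delta_rot":[0,0,0],"gripper":1},{"xyz":[0.0044,-0.072,0],"delta_rot":[0,0,0],"gripper":1},{"xyz":[0.0044,-0.072,0],"delta_rot":[0,0,0],"gripper":1}]' | sed -n '2p;4p;5p'
python3 -m jog '[{"xyz":[0.0044,-0.072,0],"delta_rot":[0,0,0],"gripper":1},{"xyz":[0.0044,-0.072,0],"delta_rot":[0,0,0],"gripper":1},{"xyz":[0.0044,-0.072,0],"delta_rot":[0,0,0],"gripper":1},{"xyz":[0.0044,-0.072,0],"delta_rot":[0,0,0],"gripper":1},{"xyz":[0.0044,-0.072,0],"delta_rot":[0,0,0],"gripper":1}]' | sed -n '2p;4p;5p'
python3 -m jog '[{"xyz":[0.0044,-0.072,0],"delta_rot":[0,0,0],"gripper":1},{"xyz":[0.0044,-0.072,0],"delta_rot":[0,0,0],"gripper":1},{"xyz":[0.0044,-0.072,0],"delta_rot":[0,0,0],"gripper":1},{"xyz":[0.0044,-0.072,0],"delta_rot":[0,0,0],"gripper":1},{"xyz":[0.0044,-0.072,0],"delta_rot":[0,0,0],"gripper":1}]' | sed -n '2p;4p;5p'
python3 - <<'E'
from g import *
tool();f=grab_frame("wrist");np.savez("w13.npz",**f);W=wworld(f)
p=W[198:216,272:286].reshape(-1,3);p=p[np.isfinite(p[:,0])&(p[:,2]>.014)&(p[:,2]<.06)];print(len(p),p.mean(0) if len(p) else "",p[:,2].min() if len(p) else "")
with np.errstate(invalid='ignore'): a=W[(W[...,2]>.0675)&(W[...,2]<.073)&(abs(W[...,0]-.555)<.015)&(W[...,1]>-.13)&(W[...,1]<.0)]
rect("long",a)
E
```

```text
position: [0.5428, -0.0028, 0.1586]
wrist_force: [0.1, -0.3, -1.5]
grip_width: 0.0195
position: [0.5434, -0.0118, 0.1585]
wrist_force: [-0.5, -0.4, -0.9]
grip_width: 0.0193
position: [0.5439, -0.0208, 0.1586]
wrist_force: [0.7, 0.7, -1.5]
grip_width: 0.019
position: [0.5445, -0.0298, 0.1586]
wrist_force: [-0.1, 0.7, -0.5]
grip_width: 0.0195
position: [0.545, -0.0388, 0.1586]
wrist_force: [-0.2, 0.5, -0.3]
grip_width: 0.0193
position: [0.5456, -0.0478, 0.1585]
wrist_force: [-1.0, -0.6, -0.6]
grip_width: 0.0197
position: [0.5462, -0.0568, 0.1586]
wrist_force: [-0.6, 0.2, -1.1]
grip_width: 0.0194
t 46.35 tcp [ 0.5462 -0.0568  0.1586] jaw -66.11 toolz [ 0.  0. -1.] F [-0.6  0.2 -1.1] grip 0.0194 58.9
87 [ 0.55566802 -0.05261253  0.05300791] 0.04051568658253338
long 1483 rect c [552.9 -65.1] size [ 12. 130.] long-axis deg 93.3 pca 93.2 mean [ 0.556  -0.062   0.0701] z [0.068 0.07  0.072]
```

```bash

python3 -m jog '[{"xyz":[0.0044,-0.072,0],"delta_rot":[0,0,0],"gripper":1},{"xyz":[0.0044,-0.072,0],"delta_rot":[0,0,0],"gripper":1},{"xyz":[0.0044,-0.072,0],"delta_rot":[0,0,0],"gripper":1},{"xyz":[0.0044,-0.072,0],"delta_rot":[0,0,0],"gripper":1},{"xyz":[0.0044,-0.072,0],"delta_rot":[0,0,0],"gripper":1}]' | sed -n '2p;4p;5p'
python3 -m jog '[{"xyz":[0.0044,-0.072,0],"delta_rot":[0,0,0],"gripper":1},{"xyz":[0.0044,-0.072,0],"delta_rot":[0,0,0],"gripper":1},{"xyz":[0.0044,-0.072,0],"delta_rot":[0,0,0],"gripper":1},{"xyz":[0.0044,-0.072,0],"delta_rot":[0,0,0],"gripper":1},{"xyz":[0.0044,-0.072,0],"delta_rot":[0,0,0],"gripper":1}]' | sed -n '2p;4p;5p'
python3 -m jog '[{"xyz":[0.0044,-0.072,0],"delta_rot":[0,0,0],"gripper":1},{"xyz":[0.0044,-0.072,0],"delta_rot":[0,0,0],"gripper":1},{"xyz":[0.0044,-0.072,0],"delta_rot":[0,0,0],"gripper":1},{"xyz":[0.0044,-0.072,0],"delta_rot":[0,0,0],"gripper":1},{"xyz":[0.0044,-0.072,0],"delta_rot":[0,0,0],"gripper":1}]' | sed -n '2p;4p;5p'
python3 -m jog '[{"xyz":[0.0044,-0.072,0],"delta_rot":[0,0,0],"gripper":1},{"xyz":[0.0044,-0.072,0],"delta_rot":[0,0,0],"gripper":1},{"xyz":[0.0044,-0.072,0],"delta_rot":[0,0,0],"gripper":1},{"xyz":[0.0044,-0.072,0],"delta_rot":[0,0,0],"gripper":1},{"xyz":[0.0044,-0.072,0],"delta_rot":[0,0,0],"gripper":1}]' | sed -n '2p;4p;5p'
python3 -m jog '[{"xyz":[0.0044,-0.072,0],"delta_rot":[0,0,0],"gripper":1},{"xyz":[0.0044,-0.072,0],"delta_rot":[0,0,0],"gripper":1},{"xyz":[0.0044,-0.072,0],"delta_rot":[0,0,0],"gripper":1},{"xyz":[0.0044,-0.072,0],"delta_rot":[0,0,0],"gripper":1},{"xyz":[0.0044,-0.072,0],"delta_rot":[0,0,0],"gripper":1}]' | sed -n '2p;4p;5p'
python3 -m jog '[{"xyz":[0.0044,-0.072,0],"delta_rot":[0,0,0],"gripper":1},{"xyz":[0.0044,-0.072,0],"delta_rot":[0,0,0],"gripper":1},{"xyz":[0.0044,-0.072,0],"delta_rot":[0,0,0],"gripper":1},{"xyz":[0.0044,-0.072,0],"delta_rot":[0,0,0],"gripper":1},{"xyz":[0.0044,-0.072,0],"delta_rot":[0,0,0],"gripper":1}]' | sed -n '2p;4p;5p'
python3 -m jog '[{"xyz":[0.0044,-0.072,0],"delta_rot":[0,0,0],"gripper":1},{"xyz":[0.0044,-0.072,0],"delta_rot":[0,0,0],"gripper":1},{"xyz":[0.0044,-0.072,0],"delta_rot":[0,0,0],"gripper":1},{"xyz":[0.0044,-0.072,0],"delta_rot":[0,0,0],"gripper":1},{"xyz":[0.0044,-0.072,0],"delta_rot":[0,0,0],"gripper":1}]' | sed -n '2p;4p;5p'
python3 -m jog '[{"xyz":[0,0,0],"delta_rot":[0,0,0],"gripper":1},{"xyz":[0,0,0],"delta_rot":[0,0,0],"gripper":1}]' | sed -n '2p;4p;5p'
python3 - <<'E'
from g import *
tool();f=grab_frame("wrist");np.savez("w14.npz",**f);W=wworld(f)
rect("sq",sel(W,.55,-.33,.06,.085,.1)[0])
with np.errstate(invalid='ignore'): b=W[(W[...,2]>.067)&(W[...,2]<.0735)&(W[...,0]>.5)&(W[...,0]<.58)&(W[...,1]<-.1)&(W[...,1]>-.17)]
print(np.percentile(b,[1,50,99],axis=0).round(3))
E
```

```text
position: [0.5467, -0.0658, 0.1585]
wrist_force: [-0.7, -0.1, -1.1]
grip_width: 0.0195
position: [0.5472, -0.0749, 0.1585]
wrist_force: [-0.4, -0.4, -1.6]
grip_width: 0.0197
position: [0.5478, -0.0839, 0.1585]
wrist_force: [0.5, -1.0, -1.2]
grip_width: 0.0191
position: [0.5484, -0.0928, 0.1586]
wrist_force: [0.4, -0.3, -1.0]
grip_width: 0.0194
position: [0.5489, -0.1018, 0.1585]
wrist_force: [-0.1, -0.4, -0.6]
grip_width: 0.0195
position: [0.5494, -0.1108, 0.1586]
wrist_force: [-0.3, 0.6, -1.6]
grip_width: 0.019
position: [0.55, -0.1198, 0.1585]
wrist_force: [-0.0, -0.9, -1.1]
grip_width: 0.0188
position: [0.5499, -0.1197, 0.1585]
wrist_force: [-0.8, -0.4, -1.1]
grip_width: 0.0189
t 50.1 tcp [ 0.5499 -0.1197  0.1585] jaw -66.11 toolz [-1.e-04  0.e+00 -1.e+00] F [-0.8 -0.4 -1.1] grip 0.0189 58.9
sq 658 rect c [ 550.6 -328.9] size [22.3 31.9] long-axis deg 3.0 pca 0.6 mean [ 0.5512 -0.3268  0.0904] z [0.085 0.091 0.093]
[[ 0.541 -0.145  0.067]
 [ 0.558 -0.123  0.07 ]
 [ 0.562 -0.101  0.072]]
```

```bash

python3 -m jog '[{"xyz":[-0.0095,-0.07,0],"delta_rot":[0,0,0],"gripper":1},{"xyz":[-0.0095,-0.07,0],"delta_rot":[0,0,0],"gripper":1},{"xyz":[-0.0095,-0.07,0],"delta_rot":[0,0,0],"gripper":1},{"xyz":[-0.0356,-0.061,0],"delta_rot":[0,0,0],"gripper":1},{"xyz":[-0.0356,-0.061,0],"delta_rot":[0,0,0],"gripper":1}]' | sed -n '2p;4p;5p'
python3 -m jog '[{"xyz":[-0.0356,-0.061,0],"delta_rot":[0,0,0],"gripper":1},{"xyz":[0,0,0],"delta_rot":[0,0,0],"gripper":1},{"xyz":[0,0,0],"delta_rot":[0,0,0],"gripper":1},{"xyz":[0,0,0],"delta_rot":[0,0,0],"gripper":1},{"xyz":[-0.0562,-0.0428,0],"delta_rot":[0,0,0],"gripper":1}]' | sed -n '2p;4p;5p'
python3 -m jog '[{"xyz":[-0.0562,-0.0428,0],"delta_rot":[0,0,0],"gripper":1},{"xyz":[-0.0562,-0.0428,0],"delta_rot":[0,0,0],"gripper":1},{"xyz":[-0.0683,-0.018,0],"delta_rot":[0,0,0],"gripper":1},{"xyz":[-0.0683,-0.018,0],"delta_rot":[0,0,0],"gripper":1},{"xyz":[-0.0683,-0.018,0],"delta_rot":[0,0,0],"gripper":1}]' | sed -n '2p;4p;5p'
python3 -m jog '[{"xyz":[0,0,0],"delta_rot":[0,0,0],"gripper":1},{"xyz":[0,0,0],"delta_rot":[0,0,0],"gripper":1},{"xyz":[0,0,0],"delta_rot":[0,0,0],"gripper":1}]' | sed -n '2p;4p;5p'
python3 -m jog '[{"xyz":[-0.072,-0.0044,0],"delta_rot":[0,0,0],"gripper":1},{"xyz":[-0.072,-0.0044,0],"delta_rot":[0,0,0],"gripper":1},{"xyz":[-0.072,-0.0044,0],"delta_rot":[0,0,0],"gripper":1},{"xyz":[-0.072,-0.0044,0],"delta_rot":[0,0,0],"gripper":1},{"xyz":[-0.072,-0.0044,0],"delta_rot":[0,0,0],"gripper":1}]' | sed -n '2p;4p;5p'
python3 -m jog '[{"xyz":[-0.072,-0.0044,0],"delta_rot":[0,0,0],"gripper":1},{"xyz":[-0.072,-0.0044,0],"delta_rot":[0,0,0],"gripper":1},{"xyz":[-0.072,-0.0044,0],"delta_rot":[0,0,0],"gripper":1},{"xyz":[-0.072,-0.0044,0],"delta_rot":[0,0,0],"gripper":1},{"xyz":[-0.072,-0.0044,0],"delta_rot":[0,0,0],"gripper":1}]' | sed -n '2p;4p;5p'
python3 - <<'E'
from g import *
tool();f=grab_frame("wrist");np.savez("w15.npz",**f);save(f,"w15.png",1.4)
E
```

```text
position: [0.5474, -0.1281, 0.1585]
wrist_force: [0.3, 0.2, -1.3]
grip_width: 0.0193
position: [0.5452, -0.1305, 0.1586]
wrist_force: [0.3, 0.2, -0.7]
grip_width: 0.0191
position: [0.5371, -0.1341, 0.1585]
wrist_force: [0.0, -0.0, -2.0]
grip_width: 0.0193
position: [0.5373, -0.1341, 0.1586]
wrist_force: [0.1, 0.4, -1.7]
grip_width: 0.0193
position: [0.5281, -0.1346, 0.1586]
wrist_force: [0.5, -0.2, -0.6]
grip_width: 0.0196
position: [0.5191, -0.1352, 0.1586]
wrist_force: [-0.0, -0.4, -2.1]
grip_width: 0.0193
t 52.95 tcp [ 0.5191 -0.1352  0.1586] jaw -66.11 toolz [ 0. -0. -1.] F [-0.  -0.4 -2.1] grip 0.0193 58.9
```

View pics/w15.png

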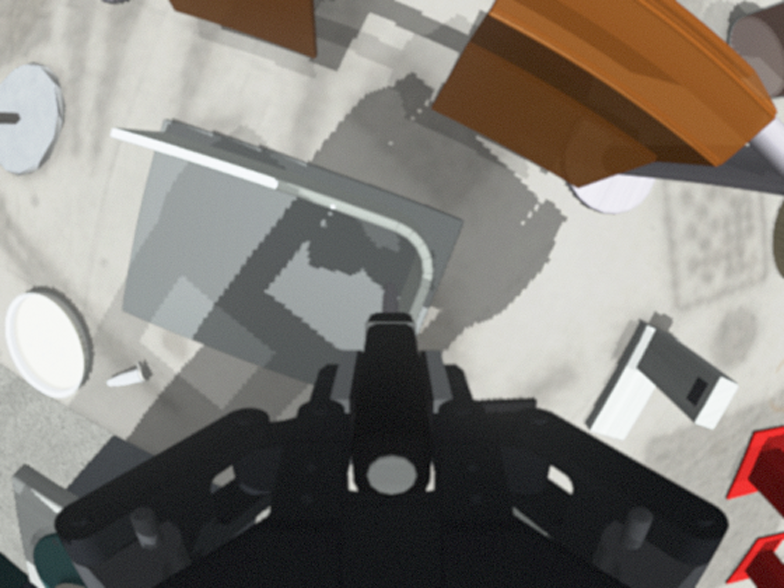

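Pen runs along the inside of the short side (px 392,290), guard undisturbed. Continue to the free end.

```bash

python3 -m jog '[{"xyz":[-0.072,-0.0044,0],"delta_rot":[0,0,0],"gripper":1},{"xyz":[-0.072,-0.0044,0],"delta_rot":[0,0,0],"gripper":1},{"xyz":[-0.072,-0.0044,0],"delta_rot":[0,0,0],"gripper":1},{"xyz":[-0.072,-0.0044,0],"delta_rot":[0,0,0],"gripper":1},{"xyz":[-0.072,-0.0044,0],"delta_rot":[0,0,0],"gripper":1}]' | sed -n '2p;4p;5p'
python3 -m jog '[{"xyz":[-0.072,-0.0044,0],"delta_rot":[0,0,0],"gripper":1},{"xyz":[-0.072,-0.0044,0],"delta_rot":[0,0,0],"gripper":1},{"xyz":[-0.072,-0.0044,0],"delta_rot":[0,0,0],"gripper":1},{"xyz":[-0.072,-0.0044,0],"delta_rot":[0,0,0],"gripper":1},{"xyz":[-0.072,-0.0044,0],"delta_rot":[0,0,0],"gripper":1}]' | sed -n '2p;4p;5p'
python3 -m jog '[{"xyz":[-0.072,-0.0044,0],"delta_rot":[0,0,0],"gripper":1},{"xyz":[-0.072,-0.0044,0],"delta_rot":[0,0,0],"gripper":1},{"xyz":[-0.072,-0.0044,0],"delta_rot":[0,0,0],"gripper":1},{"xyz":[-0.072,-0.0044,0],"delta_rot":[0,0,0],"gripper":1},{"xyz":[-0.072,-0.0044,0],"delta_rot":[0,0,0],"gripper":1}]' | sed -n '2p;4p;5p'
python3 -m jog '[{"xyz":[-0.072,-0.0044,0],"delta_rot":[0,0,0],"gripper":1},{"xyz":[-0.072,-0.0044,0],"delta_rot":[0,0,0],"gripper":1},{"xyz":[-0.072,-0.0044,0],"delta_rot":[0,0,0],"gripper":1},{"xyz":[-0.072,-0.0044,0],"delta_rot":[0,0,0],"gripper":1},{"xyz":[-0.072,-0.0044,0],"delta_rot":[0,0,0],"gripper":1}]' | sed -n '2p;4p;5p'
python3 -m jog '[{"xyz":[-0.072,-0.0044,0],"delta_rot":[0,0,0],"gripper":1},{"xyz":[-0.072,-0.0044,0],"delta_rot":[0,0,0],"gripper":1},{"xyz":[-0.072,-0.0044,0],"delta_rot":[0,0,0],"gripper":1},{"xyz":[-0.072,-0.0044,0],"delta_rot":[0,0,0],"gripper":1},{"xyz":[-0.072,-0.0044,0],"delta_rot":[0,0,0],"gripper":1}]' | sed -n '2p;4p;5p'
python3 -m jog '[{"xyz":[-0.072,-0.0044,0],"delta_rot":[0,0,0],"gripper":1},{"xyz":[-0.072,-0.0044,0],"delta_rot":[0,0,0],"gripper":1},{"xyz":[-0.072,-0.0044,0],"delta_rot":[0,0,0],"gripper":1},{"xyz":[-0.072,-0.0044,0],"delta_rot":[0,0,0],"gripper":1},{"xyz":[-0.072,-0.0044,0],"delta_rot":[0,0,0],"gripper":1}]' | sed -n '2p;4p;5p'
python3 -m jog '[{"xyz":[-0.072,-0.0044,0],"delta_rot":[0,0,0],"gripper":1},{"xyz":[-0.072,-0.0044,0],"delta_rot":[0,0,0],"gripper":1},{"xyz":[-0.072,-0.0044,0],"delta_rot":[0,0,0],"gripper":1},{"xyz":[-0.072,-0.0044,0],"delta_rot":[0,0,0],"gripper":1},{"xyz":[0,0,0],"delta_rot":[0,0,0],"gripper":1}]' | sed -n '2p;4p;5p'
python3 -m jog '[{"xyz":[0,0,0],"delta_rot":[0,0,0],"gripper":1},{"xyz":[0,0,0],"delta_rot":[0,0,0],"gripper":1},{"xyz":[0,0,0],"delta_rot":[0,0,0],"gripper":1},{"xyz":[0,0,0],"delta_rot":[0,0,0],"gripper":1},{"xyz":[0,0,0],"delta_rot":[0,0,0],"gripper":1}]' | sed -n '2p;4p;5p'
python3 -m jog '[{"xyz":[-0.072,-0.0044,0],"delta_rot":[0,0,0],"gripper":1},{"xyz":[-0.072,-0.0044,0],"delta_rot":[0,0,0],"gripper":1},{"xyz":[-0.072,-0.0044,0],"delta_rot":[0,0,0],"gripper":1},{"xyz":[-0.072,-0.0044,0],"delta_rot":[0,0,0],"gripper":1},{"xyz":[-0.072,-0.0044,0],"delta_rot":[0,0,0],"gripper":1}]' | sed -n '2p;4p;5p'
python3 -m jog '[{"xyz":[0,0,0],"delta_rot":[0,0,0],"gripper":1},{"xyz":[0,0,0],"delta_rot":[0,0,0],"gripper":1},{"xyz":[0,0,0],"delta_rot":[0,0,0],"gripper":1},{"xyz":[0,0,0],"delta_rot":[0,0,0],"gripper":1},{"xyz":[0,0,0],"delta_rot":[0,0,0],"gripper":1}]' | sed -n '2p;4p;5p'
python3 - <<'E'
from g import *
tool();f=grab_frame("wrist");np.savez("w16.npz",**f);guard(f)
save(f,"w16.png",1.4)
E
```

```text
position: [0.5101, -0.1357, 0.1586]
wrist_force: [0.3, -0.2, -1.5]
grip_width: 0.0188
position: [0.5011, -0.1363, 0.1586]
wrist_force: [-0.2, 0.2, -0.6]
grip_width: 0.0193
position: [0.4921, -0.1368, 0.1585]
wrist_force: [-0.5, -0.5, -1.2]
grip_width: 0.0194
position: [0.4831, -0.1374, 0.1586]
wrist_force: [-0.1, -0.3, -1.5]
grip_width: 0.0193
position: [0.4741, -0.1379, 0.1586]
wrist_force: [-0.9, -0.3, -1.9]
grip_width: 0.0195
position: [0.4651, -0.1385, 0.1585]
wrist_force: [0.5, 0.6, -1.3]
grip_width: 0.0194
position: [0.4579, -0.1389, 0.1586]
wrist_force: [1.1, -0.4, -1.4]
grip_width: 0.0195
position: [0.4581, -0.1389, 0.1585]
wrist_force: [-0.3, 0.6, -0.9]
grip_width: 0.0193
position: [0.4489, -0.1395, 0.1586]
wrist_force: [-0.4, 0.2, -0.6]
grip_width: 0.0194
position: [0.4491, -0.1394, 0.1585]
wrist_force: [-0.2, 0.2, -1.1]
grip_width: 0.0196
t 58.0 tcp [ 0.4491 -0.1394  0.1585] jaw -66.1 toolz [-1.e-04  0.e+00 -1.e+00] F [-0.2  0.2 -1.1] grip 0.0196 58.9
long 1343 rect c [553.5 -26.9] size [  5.8 126.4] long-axis deg 93.6 pca 93.5 mean [ 0.5536 -0.0324  0.0701] z [0.067 0.07  0.072]
short 718 rect c [ 479.7 -142.1] size [16.8 60.1] long-axis deg 3.4 pca 1.6 mean [ 0.4806 -0.147   0.0702] z [0.068 0.07  0.072]
```

```bash

python3 -m jog '[{"xyz":[-0.072,-0.0044,0],"delta_rot":[0,0,0],"gripper":1},{"xyz":[-0.072,-0.0044,0],"delta_rot":[0,0,0],"gripper":1},{"xyz":[0,0,0],"delta_rot":[0,0,0],"gripper":1},{"xyz":[0,0,0],"delta_rot":[0,0,0],"gripper":1},{"xyz":[0,0,0],"delta_rot":[0,0,0],"gripper":1}]' | sed -n '2p;4p;5p'
python3 -m jog '[{"xyz":[0,0,0],"delta_rot":[0,0,0],"gripper":1},{"xyz":[0,0,0],"delta_rot":[0,0,0],"gripper":1},{"xyz":[0,0.1,0.5],"delta_rot":[0,0,0],"gripper":1},{"xyz":[0,0,0.8],"delta_rot":[0,0,0],"gripper":1},{"xyz":[0,0,0.8],"delta_rot":[0,0,0],"gripper":1}]' | sed -n '2p;4p;5p'
python3 -m jog '[{"xyz":[0,0,0.8],"delta_rot":[0,0,0],"gripper":1},{"xyz":[0,0,0.8],"delta_rot":[0,0,0],"gripper":1},{"xyz":[0,0,0.8],"delta_rot":[0,0,0],"gripper":1},{"xyz":[0,0,0.8],"delta_rot":[0,0,0],"gripper":1},{"xyz":[-0.1,-0.6,0],"delta_rot":[0,0,0],"gripper":1}]' | sed -n '2p;4p;5p'
python3 -m jog '[{"xyz":[-0.1,-0.8,0],"delta_rot":[0,0,0],"gripper":1},{"xyz":[-0.1,-0.8,0],"delta_rot":[0,0,0],"gripper":1},{"xyz":[-0.1,-0.8,0],"delta_rot":[0,0,0],"gripper":1},{"xyz":[-0.1,-0.8,0],"delta_rot":[0,0,0],"gripper":1},{"xyz":[-0.1,-0.75,0],"delta_rot":[0,0,0],"gripper":1}]' | sed -n '2p;4p;5p'
python3 -m jog '[{"xyz":[0,0,0],"delta_rot":[0,0,0],"gripper":1},{"xyz":[0,0,0],"delta_rot":[0,0,0],"gripper":1},{"xyz":[0,0,0],"delta_rot":[0,0,0],"gripper":1}]' | sed -n '2p;4p;5p'
python3 - <<'E'
from g import *
tool();f=grab_frame("wrist");np.savez("w17.npz",**f);save(f,"w17.png",1.4);W=wworld(f)
p=W[196:216,270:288].reshape(-1,3);p=p[np.isfinite(p[:,0])&(abs(p[:,2]-.17)<.03)];print(len(p),p.mean(0).round(4),p[:,2].min())
rect("dock",sel(W,.43,-.251,.04,.112,.13)[0])
E
```

```text
position: [0.4455, -0.1397, 0.1586]
wrist_force: [-0.5, 0.7, -0.4]
grip_width: 0.0196
position: [0.4454, -0.137, 0.2125]
wrist_force: [0.5, 0.5, -0.6]
grip_width: 0.0195
position: [0.4436, -0.1515, 0.2951]
wrist_force: [-0.0, 0.2, -1.5]
grip_width: 0.0191
position: [0.4303, -0.2516, 0.2921]
wrist_force: [-0.4, -0.2, -0.3]
grip_width: 0.0192
position: [0.4306, -0.2503, 0.2915]
wrist_force: [-0.3, -0.2, -1.4]
grip_width: 0.0196
t 60.35 tcp [ 0.4306 -0.2503  0.2915] jaw -66.08 toolz [ 4.e-04 -1.e-04 -1.e+00] F [-0.3 -0.2 -1.4] grip 0.0196 59.0
124 [ 0.4326 -0.2492  0.1737] 0.149371144298808
dock 1195 rect c [ 430.  -251.2] size [43.1 43.5] long-axis deg 114.1 pca 101.4 mean [ 0.4302 -0.2513  0.119 ] z [0.113 0.12  0.123]
```

View pics/w17.png

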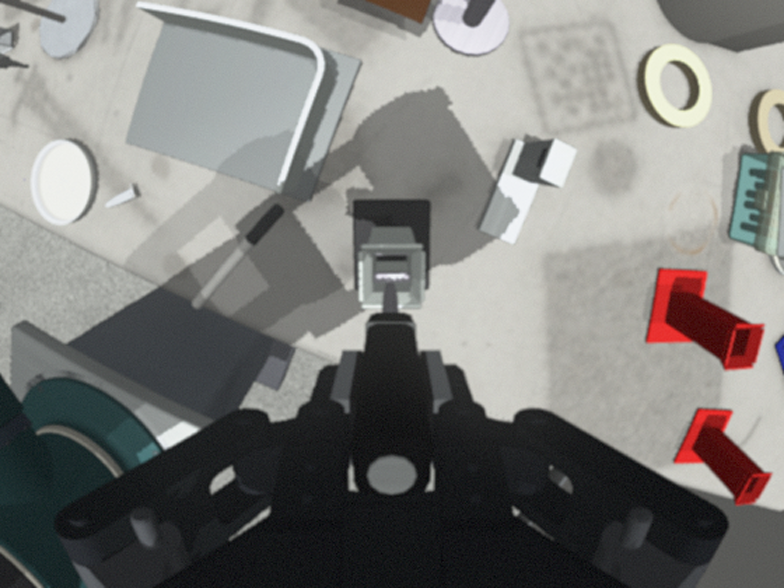

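Pen tip right over the white dock's mouth (390,285). Insert.

```bash

python3 -m jog '[{"xyz":[-0.035,-0.04,0],"delta_rot":[0,0,0],"gripper":1},{"xyz":[0,0,-0.5],"delta_rot":[0,0,0],"gripper":1},{"xyz":[0,0,-0.6],"delta_rot":[0,0,0],"gripper":1},{"xyz":[0,0,-0.6],"delta_rot":[0,0,0],"gripper":1},{"xyz":[0,0,-0.6],"delta_rot":[0,0,0],"gripper":1}]' | sed -n '2p;4p;5p'
python3 -m jog '[{"xyz":[0,0,-0.5],"delta_rot":[0,0,0],"gripper":1},{"xyz":[0,0,-0.5],"delta_rot":[0,0,0],"gripper":1},{"xyz":[0,0,-0.4],"delta_rot":[0,0,0],"gripper":1},{"xyz":[0,0,-0.3],"delta_rot":[0,0,0],"gripper":1},{"xyz":[0,0,0],"delta_rot":[0,0,0],"gripper":1}]' | sed -n '2p;4p;5p'
python3 -m jog '[{"xyz":[0,0,-0.4],"delta_rot":[0,0,0],"gripper":1},{"xyz":[0,0,-0.4],"delta_rot":[0,0,0],"gripper":1},{"xyz":[0,0,-0.4],"delta_rot":[0,0,0],"gripper":1},{"xyz":[0,0,-0.2],"delta_rot":[0,0,0],"gripper":1},{"xyz":[0,0,0],"delta_rot":[0,0,0],"gripper":1}]' | sed -n '2p;4p;5p'
python3 -m jog '[{"xyz":[0,0,-0.1],"delta_rot":[0,0,0],"gripper":1},{"xyz":[0,0,0],"delta_rot":[0,0,0],"gripper":1},{"xyz":[0,0,0],"delta_rot":[0,0,0],"gripper":1}]' | sed -n '2p;4p;5p'
```

```text
position: [0.4293, -0.2517, 0.2315]
wrist_force: [0.2, 0.5, -1.7]
grip_width: 0.0191
position: [0.4294, -0.2518, 0.19]
wrist_force: [-0.4, -0.5, -0.8]
grip_width: 0.0198
position: [0.4293, -0.2517, 0.155]
wrist_force: [0.1, -0.5, -1.1]
grip_width: 0.0192
position: [0.4297, -0.252, 0.1539]
wrist_force: [0.1, 0.3, -0.8]
grip_width: 0.0192
```

```bash

python3 -m jog '[{"xyz":[0,0,-0.05],"delta_rot":[0,0,0],"gripper":1},{"xyz":[0,0,0],"delta_rot":[0,0,0],"gripper":0.2},{"xyz":[0,0,0],"delta_rot":[0,0,0],"gripper":0},{"xyz":[0,0,0],"delta_rot":[0,0,0],"gripper":-0.4},{"xyz":[0,0,0],"delta_rot":[0,0,0],"gripper":-0.4}]' | sed -n '2p;4p;5p'
python3 -m jog '[{"xyz":[0,0,0],"delta_rot":[0,0,0],"gripper":-0.4},{"xyz":[0,0,0.4],"delta_rot":[0,0,0],"gripper":-0.4},{"xyz":[0,0,0.8],"delta_rot":[0,0,0],"gripper":-0.4},{"xyz":[0,0,1],"delta_rot":[0,0,0],"gripper":-0.4},{"xyz":[0,0,1],"delta_rot":[0,0,0],"gripper":-0.4}]' | sed -n '2p;4p;5p'
python3 -m jog '[{"xyz":[0,0,1],"delta_rot":[0,0,0],"gripper":-0.4},{"xyz":[0,0,1],"delta_rot":[0,0,0],"gripper":-0.4},{"xyz":[0,0,0],"delta_rot":[0,0,0],"gripper":-0.4},{"xyz":[0,0,0],"delta_rot":[0,0,0],"gripper":-0.4},{"xyz":[0,0,0],"delta_rot":[0,0,0],"gripper":-0.4}]' | sed -n '2p;4p;5p'
python3 - <<'E'
from g import *
tool();f=grab_frame("wrist");np.savez("w18.npz",**f);W=wworld(f)
rect("pentop",sel(W,.43,-.251,.04,.175,.2)[0]);rect("sq",sel(W,.55,-.33,.05,.085,.1)[0]);guard(f)
for y in(-.157,-.01): rect("screen",sel(W,.654,y,.06,.175,.19)[0])
t=grab_frame("top");save(t,"topend.png",4,(140,285,130,320));V=world(t)
for y in(-.157,-.01): rect("screenT",sel(V,.654,y,.06,.172,.195)[0])
E
```

```text
position: [0.4296, -0.2519, 0.1524]
wrist_force: [0.0, 0.1, 0.1]
grip_width: 0.0599
position: [0.4295, -0.2519, 0.234]
wrist_force: [-1.1, -0.4, 1.0]
grip_width: 0.0601
position: [0.4294, -0.2518, 0.2816]
wrist_force: [0.7, -0.2, 0.5]
grip_width: 0.0596
t 63.7 tcp [ 0.4294 -0.2518  0.2816] jaw -66.11 toolz [-8.e-04  6.e-04 -1.e+00] F [ 0.7 -0.2  0.5] grip 0.0596 0.0
pentop 745 rect c [ 429.6 -252.7] size [19.5 20. ] long-axis deg 23.8 pca 33.7 mean [ 0.4306 -0.2521  0.1826] z [0.177 0.183 0.185]
sq 637 rect c [ 549.9 -330.1] size [21.1 32.4] long-axis deg 3.9 pca 3.0 mean [ 0.5496 -0.3293  0.0911] z [0.086 0.091 0.093]
long 423 rect c [553.8 -27.8] size [  6.3 124. ] long-axis deg 93.8 pca 93.7 mean [ 0.5537 -0.0345  0.07  ] z [0.068 0.07  0.072]
short 333 rect c [ 476.5 -148.2] size [ 6.  66.8] long-axis deg 2.8 pca 3.4 mean [ 0.4767 -0.1485  0.0701] z [0.067 0.07  0.072]
screen 0
screen 0
screenT 167 rect c [ 651.7 -157.3] size [ 28.3 118.8] long-axis deg 88.0 pca 90.0 mean [ 0.6528 -0.1566  0.1768] z [0.172 0.176 0.185]
screenT 165 rect c [656.4 -10.2] size [ 31.7 117.7] long-axis deg 93.7 pca 88.8 mean [ 0.6554 -0.0122  0.1764] z [0.172 0.176 0.183]
```

View pics/topend.png

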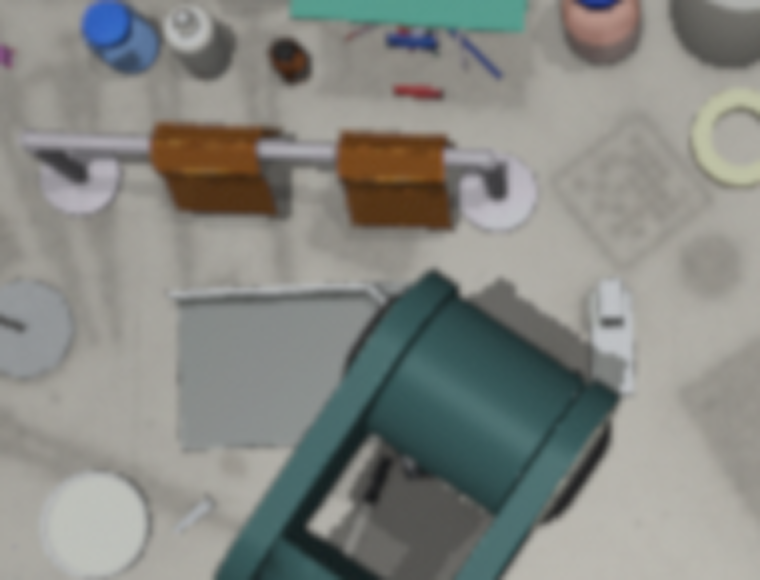

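Both screens hang (crop 215,165 and 395,180), the bottles stand, the square is on the bench (610,335), and the pen is back at its measured height in the dock. Handing in.

```bash
python3 -c "from bench import *;print(sign_off())"
```

```text
the job is handed in; nothing more can be done
None
```

The job is handed in (no verdict was returned): two screens were there and both hang on the rail, the square was held flush on the guard and now stands clear on the bench, the pen traced the whole seam at about 1.8 cm/s and is back in its dock, and the bottles still stand.

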